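# Line up the small desk things by height, down from the mug

## Task

Take the glue stick, the stamp, the binder clip and the tape roll that stand about on the right-hand end of the desk and put them on the four blue felt marks of the dark strip in front of the screen, one centred on each mark, in order of height: the tallest on the mark next to the blue mug, then stepping down to the shortest beside the yellow sticky notes at its other end. Leave them upright (the tape roll lying flat, the clip on its jaws) as they are now, and do not shift the mug or the sticky notes.

Things in the scene. Friction and masses are not known exactly. Their poses are not given: they have to be found in the camera images.
- glue_mid (a point): glue stick standing upright, white tube with a red cap, 24 mm diameter, 88 mm tall; the point is its centre, 44 mm above its foot; z is up along the tube
- stamp_mid (a point): rubber stamp standing upright, 64 mm tall: black foot 24 mm (its x) by 50 mm (its y) and 12 mm high, a thin stem, and a brown wooden knob 24 mm (x) by 34 mm (y) filling the top 34 mm; the point is its centre, 32 mm above its underside, so the middle of the knob is 15 mm above the point; z is up
- clip_mid (a point): black fold-back binder clip standing on its jaws, 35 mm tall to the top of its two bright wire loops; the black body below is 20 mm (its x) by 32 mm (its y) and only 16 mm high; its long sides slope (8 mm thick at the top), its two ends are upright and 32 mm apart, so it is held best by the ends, across y; the point is 17.5 mm above its underside; z is up
- tape_mid (a point): roll of beige tape lying flat, ring 49 mm outside diameter, 19 mm tall; the point is its centre, 9.5 mm above its underside; z is up
- mug: blue mug, 95 mm tall, about 90 mm across, standing just beyond one end of the walnut strip (which end varies); leave it there; the origin is on its underside within 20 mm of its middle
- notes: block of yellow sticky notes, 77 x 77 x 15 mm, lying just beyond the other end of the strip; leave it there; the origin is the centre of its underside. Behind the strip stands a fixed 785 mm wide monitor, its panel 0.11 to 0.48 m above the desk, its right end at about x 0.58, y -0.11 m, its left end farther off: keep wrist and gripper clear of it
- mark_1: round blue felt mark, 56 mm diameter, leftmost as seen from the robot of four in a straight row 70 mm apart on a fixed dark walnut strip (84 x 286 mm); the origin is the centre of its top, 12 mm above the desk and 2 mm above the wood; x is level and square to the row (away from the robot), y runs along the row to the left
- mark_2: round blue felt mark, 56 mm diameter, second from the left of four in a straight row 70 mm apart on a fixed dark walnut strip (84 x 286 mm); the origin is the centre of its top, 12 mm above the desk and 2 mm above the wood; x is level and square to the row (away from the robot), y runs along the row to the left
- mark_3: round blue felt mark, 56 mm diameter, third from the left of four in a straight row 70 mm apart on a fixed dark walnut strip (84 x 286 mm); the origin is the centre of its top, 12 mm above the desk and 2 mm above the wood; x is level and square to the row (away from the robot), y runs along the row to the left
- mark_4: round blue felt mark, 56 mm diameter, rightmost as seen from the robot of four in a straight row 70 mm apart on a fixed dark walnut strip (84 x 286 mm); the origin is the centre of its top, 12 mm above the desk and 2 mm above the wood; x is level and square to the row (away from the robot), y runs along the row to the left
Things that resemble listed ones, but are neither listed nor needed, are in the scene too. Leave any orange look-alike of the part that bears glue_mid alone.

How it is judged:
By the outcome, as a careful person would: the job done as asked, in the order asked, and still so for the second after the job is handed in, with the robot touching nothing.
It also fails if it takes over 133 s, if anything falls off the work surface, if the arm or the gripper's body presses on something with over 40 N, if the wrist force passes 120 N, or if a joint passes its speed limit or range.

## Robot

A 6-joint arm with a two-finger parallel gripper is mounted at the origin on a cart in front of the work surface, level with it; the furniture and walls round the work are solid. World frame = base frame: x ahead of the robot, y to its left, z up, the work surface at z = 0. Lengths are in mm, angles in degrees, forces in N, time in s.
With the tool pointing down it reaches from about 400 to 825 mm from the base axis. Payload 7 kg.
Tool frame: the origin (TCP) lies at the very end of the fingers, on their centre line; the grasp point (between the pads) lies ctrl.pinch_z behind it (ctrl.pinch_z is the distance from the TCP to the grasp point, in mm); z points along the fingers, y is the line along which they close (so a half turn about z gives the same grasp; the last joint's range is limited). The gripper opens to 88 mm and grips with 3 to 60 N. Pads are 19 mm wide; open, the fingers measure 130 mm over their backs; the gripper's body (78 mm by 193 mm) begins 47 mm behind the grasp point.
Start: joints at [-52.993, 20.546, 0.682, 0, -70.136, -16.507], TCP at [236.367, -632.239, 226.561] pointing down, gripper open.
Joint ranges: [-176.03, 176.03], [-82.01, 121.73], [-58.28, 71.71], [-173.87, 95.51], [-174.79, -0.11], [-173.66, 173.66]. Speed limits (degrees/s): [136.94, 136.94, 172.46, 180, 180, 180].

## Interface

Orientations are given as a 3x3 rotation matrix whose columns are the frame's x, y, z axes.
In Python, from plant import telemetry, optics, ctrl gives the robot as it stands.
- The arm moves only by the tool move_arm, never from a script. Its argument "plan" is a list that holds one entry, the list of rows, each a list of 7 numbers: the shift along the tool's x, y, z scaled (see below), then the turn, a rotation vector about the tool's x, y, z scaled (see below), then the closure, from 0 (fully open) to 1 (shut). In form: [[[dx, dy, dz, rx, ry, rz, grip], ...]]. A call has 1 to 5 rows; each row shifts and turns the commanded pose from where the row before left it, along the tool's axes as they then stand; what a row does not reach is not made up. The controller multiplies each number of a shift by 0.2 m and each number of a turn by 0.5 rad. A row lasts 1/12 s, in which the tool goes at most 41.7 mm and 7.16 degrees, less where a joint would pass 70% of its speed; a pose out of reach is approached as far as the arm can. A call with a number of a shift or a turn outside -1 to 1 is refused whole. A call with a gripper value outside its range is refused whole. The fingers move at their own pace and stop on an object; "newtons" is the grip in N (left out, the last holds). Time passes only in rows, so rows that do not move let the fingers close. It gives the time, the measured TCP pose, the force, the opening and the grip force at its end, in the units of the state.
- telemetry.observe(): the state, without advancing time (a new reading comes with each control period).
- optics.snapshot(name): name is "side" or "top"; returns (picture, depth): 420x560x3 uint8, red, green, blue; 420x560 float32, mm along the optical axis (not along the pixel's ray), 0 where there is no reading.
- optics.get_calibration(name): a dict with "fx", "fy", "cx", "cy" (pixels), "eye" and "rotation" of the camera in the world. Camera axes: x right, y down, z forward; pixel columns grow to the right and rows downward; lengths in mm; the calibration is good to about 2 mm. A picture is of the moment at which its call begins. get_calibration takes no time and is no camera call.
- ctrl.hand_in(): hands the job in; it is judged then, once.
The state is a dict: "time_s": time; "joints": joint angles; "qvel": joint speeds; "joint_efforts": joint torques, N m; "tcp_pos": TCP position; "ee_rot": TCP orientation; "ft_force": force on the tool from outside, world axes, zero at the start; "torque": the same for the moment, N m; "grip_width": opening from 0.0 (shut) to 1.0 (fully open); "grasp_force": force on a finger pad.
Only numpy, scipy, OpenCV 4.12 (cv2) and the standard library are available. Lean on these libraries where they do the work, as an engineer would, in place of code of your own. Each camera call takes 0.05 s, during which the arm holds its last target. There are 200 camera calls.

## Working session

There is one attempt and no reset: what is moved stays moved. The work goes in short steps, Python scripts to look and compute and a tool call to move; the robot and the scene stay as the last step left them, time stands still between calls to the robot, and variables do not carry over. Pictures are saved under pics/ and viewed, at most 14 in all, crops included, and the job is handed in when it is done.

Besides the shell and the picture viewer there is one more tool, called after ">>>" in YAML: its name, and indented under it one key for each argument. move_arm: Moves the arm, as the interface text tells. Its arguments: {"type":"object","properties":{"plan":{"type":"array","items":{"type":"array","items":{"type":"array","items":{"type":"number"}}}},"newtons":{"type":"number"}},"required":["plan"]}

```bash
mkdir -p pics; ls
python3 - <<'E'
from plant import telemetry, optics, ctrl
import cv2,numpy as np
for n in("side","top"):
    p,d=optics.snapshot(n); np.savez(f"pics/{n}0.npz",p=p,d=d); cv2.imwrite(f"pics/{n}0.png",p[:,:,::-1])
    c=optics.get_calibration(n);print(n,{k:np.round(v,3).tolist() for k,v in c.items()})
s=telemetry.observe();print({k:np.round(v,3).tolist() for k,v in s.items()},ctrl.pinch_z)
E
```

```text
pics
side {'fx': 454.449, 'fy': 454.449, 'cx': 281.889, 'cy': 217.754, 'eye': [565.874, -1334.873, 993.36], 'rotation': [[0.999, 0.008, -0.054], [0.049, -0.561, 0.826], [-0.024, -0.827, -0.561]]}
top {'fx': 535.533, 'fy': 535.533, 'cx': 280.211, 'cy': 212.658, 'eye': [342.162, 23.237, 1624.019], 'rotation': [[0.01, -0.996, 0.089], [-1.0, -0.011, -0.011], [0.012, -0.089, -0.996]]}
{'time_s': 0.1, 'joints': [-52.991, 20.586, 0.639, -0.016, -70.136, -16.507], 'qvel': [0.074, -0.072, -0.001, -0.019, 0.039, -0.106], 'joint_efforts': [-0.002, -58.416, 29.375, 7.015, 0.01, -0.0], 'tcp_pos': [236.226, -631.852, 225.742], 'ee_rot': [[-0.937, -0.35, -0.001], [-0.35, 0.937, 0.001], [0.0, 0.001, -1.0]], 'ft_force': [0.99, 0.242, -0.087], 'torque': [0.004, -0.025, 0.017], 'grasp_force': 0.0, 'grip_width': 0.997} 18.8
```

View pics/top0.png

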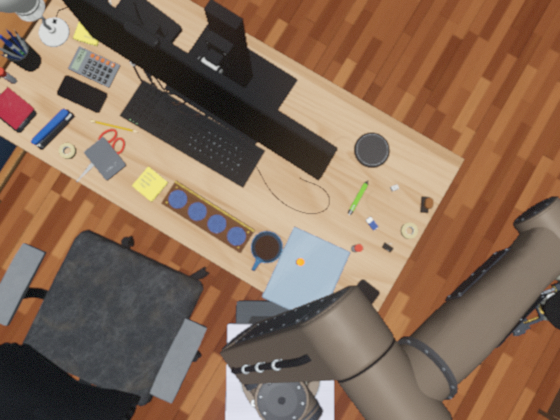

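View pics/side0.png

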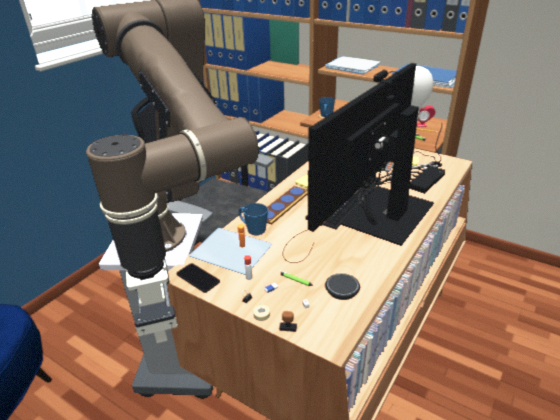

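The top view shows the marks at (177,198), (197,211), (217,224) and (236,236), the notes at (150,183) and the mug at (266,247), next to mark_4. On the right are the glue (357,247), clip (388,247), tape (410,230) and stamp (427,203); the orange decoy is at (300,262). In the side view the same items are around (248,268), (247,297), (261,312) and (288,320).

```bash
cat > h.py <<'E'
import numpy as np,cv2
from plant import telemetry,optics,ctrl
def ray(n,uv,z):
    c=optics.get_calibration(n);R=np.array(c['rotation']);e=np.array(c['eye'])
    d=R@np.array([(uv[0]-c['cx'])/c['fx'],(uv[1]-c['cy'])/c['fy'],1]);return e+d*(z-e[2])/d[2]
def proj(n,p):
    c=optics.get_calibration(n);q=np.array(c['rotation']).T@(np.array(p)-c['eye']);return np.array([c['fx']*q[0]/q[2]+c['cx'],c['fy']*q[1]/q[2]+c['cy']])
def blobs(n,p,mask,roi,amin=8):
    x0,y0,x1,y1=roi;m=np.zeros_like(mask,np.uint8);m[y0:y1,x0:x1]=mask[y0:y1,x0:x1]
    k,l,s,c=cv2.connectedComponentsWithStats(m,connectivity=8)
    return [(c[i].round(2).tolist(),s[i].tolist(), l==i) for i in range(1,k) if s[i,4]>=amin]
E
python3 - <<'E'
from h import *
t=np.load('pics/top0.npz')['p'];s=np.load('pics/side0.npz')['p']
a=cv2.resize(t[170:275,340:440],None,fx=5,fy=5,interpolation=cv2.INTER_NEAREST)
b=cv2.resize(s[245:345,230:310],None,fx=5,fy=5,interpolation=cv2.INTER_NEAREST)
im=np.zeros((525,800,3),np.uint8);im[:,:395]=a[:, :395] if 0 else cv2.resize(a,(395,525));im[:500,400:800]=b
cv2.imwrite('pics/crop0.png',im[:,:,::-1])
hsv=cv2.cvtColor(t,cv2.COLOR_RGB2HSV)
m=(hsv[...,0]>100)&(hsv[...,0]<130)&(hsv[...,1]>90)&(hsv[...,2]>60)
for c,st,_ in blobs('top',t,m,(160,180,255,260),60): print('mark',c,st,ray('top',c,12).round(1))
for z,c in ((15,(150,183)),(95,(266,247))): print(ray('top',c,z).round(1))
hs=cv2.cvtColor(s,cv2.COLOR_RGB2HSV)
m=(hs[...,0]>100)&(hs[...,0]<130)&(hs[...,1]>90)&(hs[...,2]>60)
for c,st,_ in blobs('side',s,m,(255,180,312,222),30): print('markS',c,st,ray('side',c,12).round(1))
E
```

```text
mark [177.28, 198.83] [169, 191, 17, 17, 223] [524.7 316.2  12. ]
mark [196.74, 211.09] [189, 203, 17, 17, 226] [488.1 256.6  12. ]
mark [216.19, 223.41] [208, 215, 17, 17, 223] [451.5 197.3  12. ]
mark [236.01, 235.86] [228, 228, 17, 17, 226] [414.7 137.   12. ]
[571.5 399.3  15. ]
[380.1  45.2  95. ]
markS [261.5, 184.71] [255, 180, 14, 11, 114] [370.5 363.   12. ]
markS [296.11, 190.94] [291, 188, 12, 6, 53] [521.2 311.9  12. ]
markS [286.84, 198.21] [281, 195, 12, 7, 61] [484.5 253.3  12. ]
markS [277.28, 206.08] [271, 203, 13, 7, 71] [448.6 193.1  12. ]
markS [261.83, 213.16] [255, 204, 19, 18, 241] [391. 141.  12.]
```

View pics/crop0.png

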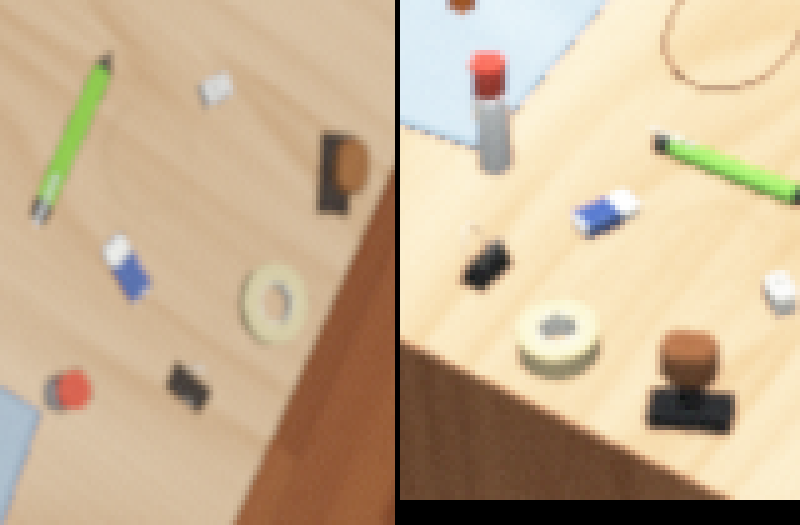

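Mark_1 to mark_4 go to tape, clip, stamp and glue respectively. The crop shows the red cap, the clip, the ring and the stamp clearly. Next I segment them.

Run:
```python
from h import *
t=np.load('pics/top0.npz')['p'];s=np.load('pics/side0.npz')['p']
def hs(p): return [cv2.cvtColor(p,cv2.COLOR_RGB2HSV)[...,i].astype(int) for i in range(3)]
def show(lbl,n,m,roi,zs,amin=8):
    for c,st,l in blobs(n,None,m,roi,amin):
        ys,xs=np.nonzero(l);r=cv2.minAreaRect(np.c_[xs,ys].astype(np.float32))
        out=[]
        for z in zs:
            out.append(ray(n,c,z)[:2].round(1).tolist()); out.append(ray(n,r[0],z)[:2].round(1).tolist())
        b=[ray(n,q,zs[0])[:2] for q in cv2.boxPoints(r)]
        e=[b[1]-b[0],b[2]-b[1]];
        print(lbl,n,c,st,out,[(round(float(np.hypot(*v)),1),round(float(np.degrees(np.arctan2(v[1],v[0]))),1)) for v in e])
H,S,V=hs(t);red=((H<8)|(H>172))&(S>150)&(V>150); dark=V<75
show('red','top',red,(345,235,370,260),[80])
show('clip','top',dark,(375,235,400,262),[10])
show('stamp','top',dark,(415,190,440,220),[12])
br=(S>120)&(V>75)&(V<190)&(H<18)
show('knob','top',br,(423,192,436,214),[64])
tp=(H>20)&(H<35)&(S>40)&(V>175)
show('tape','top',tp,(398,216,424,244),[19])
H,S,V=hs(s);red=((H<8)|(H>172))&(S>150)&(V>120); dark=V<70
show('red','side',red,(238,250,258,282),[76])
show('clip','side',dark,(238,288,258,308),[10])
show('stamp','side',dark,(275,320,302,336),[6])
br=(S>100)&(V>50)&(V<190)&(H<18)
show('knob','side',br,(278,308,300,326),[47])
tp=(H>20)&(H<35)&(S>40)&(V>150)
show('tape','side',tp,(250,300,275,325),[9.5])
for n,r,p in(('t',(196,216,417,436),t),):print(p[r[0]:r[1]:1,r[2]:r[3],0])
```

```text
red top [358.37, 247.63] [356, 245, 6, 6, 30] [[381.5, -220.9], [381.8, -221.2]] [(14.4, -89.4), (14.4, 179.8)]
clip top [386.93, 246.8] [384, 245, 7, 5, 15] [[386.7, -318.2], [386.8, -319.2]] [(7.7, -18.8), (20.0, -107.9)]
stamp top [423.27, 205.91] [422, 198, 5, 14, 33] [[511.7, -429.4], [516.0, -431.6]] [(12.2, -89.3), (39.7, 179.2)]
knob top [428.1, 202.76] [424, 198, 9, 11, 78] [[515.7, -429.1], [515.0, -428.8]] [(23.6, -89.3), (29.6, 179.1)]
tape top [408.91, 230.34] [401, 223, 17, 16, 152] [[436.6, -383.0], [436.1, -383.3]] [(48.4, -89.4), (45.2, 179.3)]
red side [247.36, 259.82] [245, 257, 5, 7, 28] [[379.4, -223.4], [378.3, -224.3]] [(12.9, 1.1), (29.9, -83.7)]
clip side [246.93, 298.43] [243, 295, 8, 7, 28] [[385.5, -328.5], [385.5, -329.1]] [(27.5, 50.9), (13.1, -57.1)]
stamp side [287.69, 326.38] [280, 322, 16, 9, 106] [[514.5, -434.2], [514.5, -432.0]] [(29.7, 88.7), (44.0, -6.0)]
knob side [287.64, 317.36] [282, 313, 12, 10, 94] [[515.2, -438.3], [514.9, -438.8]] [(31.2, 1.5), (33.9, -88.3)]
tape side [260.47, 310.34] [250, 300, 21, 19, 93] [[431.4, -376.8], [432.5, -37
[... 956 characters left out ...]
  83  95 116 139 148 154 157 165 185 202 209
  209]
 [213 212 196 146  85  70  72  72  80  93 106 129 155 167 180 198 207 209
  201]
 [211 211 196 144  84  68  70  71  74  73  91 145 187 195 199 204 207 205
  192]
 [210 208 192 134  76  67  71  67  69  67  88 155 199 205 205 207 205 198
  173]
 [210 209 192 136  82  77  79  73  68  66  91 157 199 206 207 206 204 187
  158]
 [211 208 196 170 141 136 135 129 121 110 123 170 200 206 207 206 194 165
  141]
 [211 211 209 201 196 199 197 195 186 175 178 194 205 206 206 202 183 152
  139]
 [213 212 211 211 211 211 210 212 209 204 202 205 206 207 203 190 165 144
  138]
 [213 213 213 212 212 213 210 211 211 210 209 208 206 206 198 175 148 139
  139]]
```

Run:
```python
from h import *
t=np.load('pics/top0.npz')['p'];s=np.load('pics/side0.npz')['p']
print('stamp',ray('top',(424.4,204.1),12).round(1))
for n,p,roi,lv in(('top',t,(376,236,398,258),130),('side',s,(236,286,260,310),110),('side',s,(274,320,304,336),100)):
    x0,y0,x1,y1=roi
    g=cv2.resize(p[y0:y1,x0:x1].max(2),None,fx=8,fy=8,interpolation=cv2.INTER_CUBIC)
    k,l,st,c=cv2.connectedComponentsWithStats((g<lv).astype(np.uint8));i=1+st[1:,4].argmax()
    ys,xs=np.nonzero(l==i);r=cv2.minAreaRect(np.c_[xs,ys].astype(np.float32))
    f=lambda q:((q[0]+.5)/8-.5+x0,(q[1]+.5)/8-.5+y0)
    b=[ray(n,f(q),8)[:2] for q in cv2.boxPoints(r)];e=[b[1]-b[0],b[2]-b[1]]
    print('dark',n,f(r[0]),ray(n,f(r[0]),10).round(1),ray(n,f(c[i]),10).round(1),[(round(float(np.hypot(*v)),1),round(float(np.degrees(np.arctan2(v[1],v[0]))),1)) for v in e])
print(t[238:256,378:396].max(2))
H=cv2.cvtColor(t,cv2.COLOR_RGB2HSV).astype(int)
print('S');print(H[220:242,398:420,1])
H=cv2.cvtColor(s,cv2.COLOR_RGB2HSV).astype(int)
print('S');print(H[302:325,250:274,1])
```

```text
stamp [ 517.3 -432.9   12. ]
dark top (387.14169692993164, 247.25180530548096) [ 385.3 -318.9   10. ] [ 385.8 -318.7   10. ] [(16.4, -32.9), (30.4, -122.3)]
dark side (246.91896438598633, 298.1900863647461) [ 385.3 -327.5   10. ] [ 385.4 -327.1   10. ] [(35.0, 56.3), (20.1, -53.3)]
dark side (287.8847904205322, 324.84519815444946) [ 515.1 -432.    10. ] [ 514.6 -435.5   10. ] [(42.5, 89.3), (47.8, -5.1)]
[[210 210 210 210 209 210 209 210 210 211 209 208 207 206 206 206 207 209]
 [212 211 211 210 211 210 210 209 210 210 209 209 209 208 207 206 205 206]
 [214 213 211 212 212 211 211 212 210 211 210 210 208 209 210 208 207 207]
 [214 213 213 212 212 210 205 206 210 210 210 208 210 210 209 210 208 208]
 [213 212 213 214 211 197 172 171 192 206 206 205 208 210 210 210 210 209]
 [214 214 213 212 205 174 125 115 149 179 195 205 210 210 210 210 210 209]
 [212 213 214 212 194 144  88  75  96 128 162 192 207 210 209 210 210 211]
 [211 212 212 204 171 111  77  71  74  86 111 150 183 202 207 207 211 211]
 [207 210 208 194 141  85  72  69  73  70  77  98 131 169 192 204 212 211]
 [205 206 205 190
[... 4333 characters left out ...]
61  64  71  82  77  68  65  66  69  68  68  70  68  69  63  71  80
   77  69  65  70  68  69]
 [ 62  62  58  60  66  76  76  74  71  66  71  71  70  68  73  73  77  76
   66  63  65  69  69  69]
 [ 60  62  62  60  56  65  75  79  78  74  71  73  70  80  79  78  71  65
   65  65  68  68  68  65]
 [ 72  64  61  56  60  59  61  65  67  71  72  78  76  74  70  62  64  62
   65  68  69  69  65  62]
 [103  86  69  60  59  63  63  60  62  63  62  66  64  62  61  60  61  61
   65  69  69  67  63  56]
 [120 111 101  85  70  66  60  63  63  66  66  65  66  61  60  62  65  62
   68  69  66  62  55  53]
 [132 132 121 113 104  86  73  66  63  66  67  66  62  60  62  66  66  66
   70  70  66  59  54  50]]
```

```bash
cat >> h.py <<'E'
def path(*wps, step=38, pos=None, yaw=None):
    """rows to go through waypoints (x,y,z,yaw of tool y)"""
    s=telemetry.observe();R=np.array(s['ee_rot'])
    p=np.array(s['tcp_pos']) if pos is None else np.array(pos,float)
    a=np.degrees(np.arctan2(R[1,1],R[0,1])) if yaw is None else yaw
    print('now',p.round(1),round(a,1),'tilt',R[:2,2].round(4),'t',round(s['time_s'],2),'w',round(s['grip_width'],3),'F',np.round(s['ft_force'],1),round(s['grasp_force'],1))
    rows=[]
    for w in wps:
        d=np.array(w[:3])-p;da=(w[3]-a+180)%360-180
        n=max(1,int(np.ceil(max(np.linalg.norm(d)/step,abs(da)/6.8))))
        for i in range(n):
            t=np.radians(a);x=np.array([-np.sin(t),np.cos(t),0]);y=np.array([np.cos(t),np.sin(t),0])
            v=d/n/200;rows.append([round(float(q),3) for q in(v@x,v@y,-v[2],0,0,-np.radians(da/n)/.5)]);a+=da/n
        p=np.array(w[:3])
    for i in range(0,len(rows),5): print(rows[i:i+5])
E
python3 -c "
from h import *
path((380,-222,180,148.5),(380,-222,120,148.5))"
```

```text
now [ 236.2 -631.9  225.7] 110.5 tilt [-0.0007  0.0013] t 0.1 w 0.997 F [ 1.   0.2 -0.1] 0.0
[[-0.116, 0.139, 0.019, 0.0, 0.0, -0.111], [-0.123, 0.132, 0.019, 0.0, 0.0, -0.111], [-0.131, 0.125, 0.019, 0.0, 0.0, -0.111], [-0.137, 0.118, 0.019, 0.0, 0.0, -0.111], [-0.144, 0.11, 0.019, 0.0, 0.0, -0.111]]
[[-0.149, 0.102, 0.019, 0.0, 0.0, -0.111], [-0.155, 0.094, 0.019, 0.0, 0.0, -0.111], [-0.16, 0.085, 0.019, 0.0, 0.0, -0.111], [-0.164, 0.076, 0.019, 0.0, 0.0, -0.111], [-0.168, 0.067, 0.019, 0.0, 0.0, -0.111]]
[[-0.172, 0.057, 0.019, 0.0, 0.0, -0.111], [-0.175, 0.048, 0.019, 0.0, 0.0, -0.111], [0.0, 0.0, 0.15, 0.0, 0.0, -0.0], [0.0, 0.0, 0.15, 0.0, 0.0, -0.0]]
```

>>> move_arm:
  plan:
    - [[-0.116,0.139,0.019,0,0,-0.111,0],[-0.123,0.132,0.019,0,0,-0.111,0],[-0.131,0.125,0.019,0,0,-0.111,0],[-0.137,0.118,0.019,0,0,-0.111,0],[-0.144,0.11,0.019,0,0,-0.111,0]]
  newtons: 15

```text
time_s: 0.52
tcp_pos: [296.2, -459.8, 206.9]
ee_rot: [[-0.804, -0.595, -0.001], [-0.595, 0.804, 0.001], [0.0, 0.001, -1.0]]
ft_force: [1.6, -0.5, -0.2]
grip_width: 0.998
grasp_force: 0.0
```

>>> move_arm:
  plan:
    - [[-0.149,0.102,0.019,0,0,-0.111,0],[-0.155,0.094,0.019,0,0,-0.111,0],[-0.16,0.085,0.019,0,0,-0.111,0],[-0.164,0.076,0.019,0,0,-0.111,0],[-0.168,0.067,0.019,0,0,-0.111,0]]

```text
time_s: 0.93
tcp_pos: [355.8, -289.0, 188.3]
ee_rot: [[-0.61, -0.793, -0.0], [-0.793, 0.61, 0.0], [-0.0, 0.0, -1.0]]
ft_force: [1.6, 0.4, 0.0]
grip_width: 1.003
grasp_force: 0.0
```

>>> move_arm:
  plan:
    - [[-0.172,0.057,0.019,0,0,-0.111,0],[-0.175,0.048,0.019,0,0,-0.111,0],[0,0,0.15,0,0,0,0],[0,0,0.15,0,0,0,0],[0,0,0,0,0,0,0]]

```text
time_s: 1.35
tcp_pos: [376.6, -220.5, 116.7]
ee_rot: [[-0.519, -0.854, -0.007], [-0.855, 0.519, 0.002], [0.002, 0.007, -1.0]]
ft_force: [-1.4, -0.3, -0.7]
grip_width: 0.999
grasp_force: 0.0
```

Run:
```python
from h import *
path((380,-222,31,148.5))
im=[]
for n,q in(('top',(380,-222,60)),('side',(380,-222,80))):
    p,d=optics.snapshot(n); np.savez(f"pics/{n}1.npz",p=p,d=d)
    u,v=proj(n,q).astype(int); im.append(cv2.resize(p[v-50:v+50,u-40:u+40],None,fx=5,fy=5,interpolation=cv2.INTER_CUBIC)); print(u,v)
cv2.imwrite('pics/c1.png',np.hstack(im)[:,:,::-1])
```

```text
now [ 376.6 -220.5  116.7] 148.7 tilt [-0.0073  0.0022] t 1.35 w 0.999 F [-1.4 -0.3 -0.7] 0.0
[[-0.001, -0.006, 0.143, 0.0, 0.0, 0.002], [-0.001, -0.006, 0.143, 0.0, 0.0, 0.002], [-0.001, -0.006, 0.143, 0.0, 0.0, 0.002]]
357 248
247 258
```

View pics/c1.png

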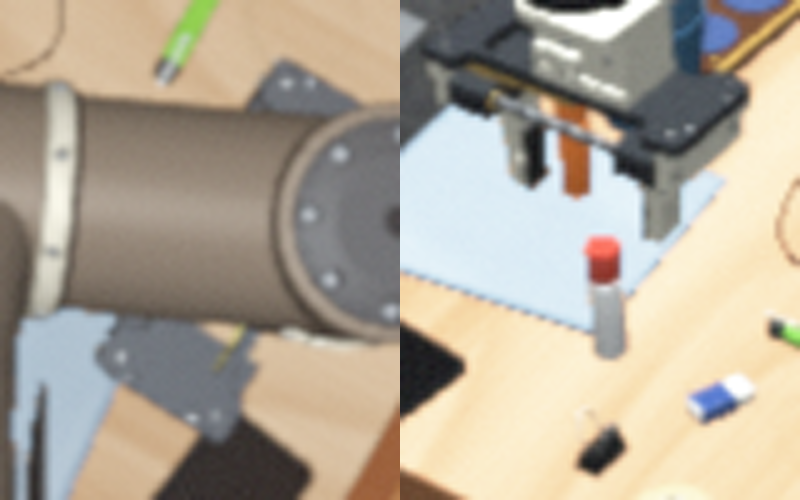

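The side crop shows the open fingers, tips at (233,245) and (259,256), straddling the red cap at (247,260). I'll settle for a moment and check the bias.

>>> move_arm:
  plan:
    - [[0,0,0,0,0,0,0],[0,0,0,0,0,0,0],[0,0,0,0,0,0,0]]

```text
time_s: 1.7
tcp_pos: [380.5, -222.8, 122.3]
ee_rot: [[-0.521, -0.854, 0.002], [-0.854, 0.521, -0.0], [-0.001, -0.002, -1.0]]
ft_force: [-0.5, -0.3, 0.4]
grip_width: 1.004
grasp_force: 0.0
```

Run:
```python
from h import *
print('tcp seen at (245.8,250.4); expected',proj('side',(376.6,-220.5,116.7)))
path((380,-222,31,148.5))
```

```text
tcp seen at (245.8,250.4); expected [245.71714219 249.13967637]
now [ 380.5 -222.8  122.3] 148.6 tilt [ 0.0023 -0.0004] t 1.7 w 1.004 F [-0.5 -0.3  0.4] 0.0
[[-0.001, 0.001, 0.152, 0.0, 0.0, 0.001], [-0.001, 0.001, 0.152, 0.0, 0.0, 0.001], [-0.001, 0.001, 0.152, 0.0, 0.0, 0.001]]
```

>>> move_arm:
  plan:
    - [[0,0,0.15,0,0,0,0],[0,0,0.15,0,0,0,0],[0,0,0.1,0,0,0,0],[0,0,0.05,0,0,0,0.3],[0,0,0,0,0,0,0.5]]

```text
time_s: 2.12
tcp_pos: [378.6, -222.4, 29.6]
ee_rot: [[-0.521, -0.854, -0.003], [-0.854, 0.521, 0.0], [0.001, 0.003, -1.0]]
ft_force: [-0.2, 0.0, -0.4]
grip_width: 0.899
grasp_force: 0.0
```

>>> move_arm:
  plan:
    - [[0,0,0,0,0,0,1],[0,0,0,0,0,0,1],[0,0,0,0,0,0,1],[0,0,0,0,0,0,1],[0,0,0,0,0,0,1]]

```text
time_s: 2.53
tcp_pos: [380.3, -222.3, 31.7]
ee_rot: [[-0.52, -0.854, 0.002], [-0.854, 0.52, -0.0], [-0.001, -0.002, -1.0]]
ft_force: [-0.5, 0.5, 0.2]
grip_width: 0.525
grasp_force: 0.0
```

>>> move_arm:
  plan:
    - [[0,0,0,0,0,0,1],[0,0,0,0,0,0,1],[0,0,0,0,0,0,1],[0,0,0,0,0,0,1],[0,0,0,0,0,0,1]]

```text
time_s: 2.95
tcp_pos: [379.8, -222.2, 31.0]
ee_rot: [[-0.52, -0.854, -0.0], [-0.854, 0.52, -0.0], [0.0, 0.0, -1.0]]
ft_force: [-0.1, 0.3, 1.1]
grip_width: 0.267
grasp_force: 15.0
```

Run:
```python
from h import *
path((380,-222,180,148.5),(413,135,180,148.5))
```

```text
now [ 379.8 -222.2   31. ] 148.7 tilt [-0. -0.] t 2.95 w 0.267 F [-0.1  0.3  1.1] 15.0
[[-0.0, -0.0, -0.186, 0.0, 0.0, 0.001], [-0.0, -0.0, -0.186, 0.0, 0.0, 0.001], [-0.0, -0.0, -0.186, 0.0, 0.0, 0.001], [-0.0, -0.0, -0.186, 0.0, 0.0, 0.001], [-0.161, 0.079, -0.0, 0.0, 0.0, 0.0]]
[[-0.161, 0.079, -0.0, 0.0, 0.0, 0.0], [-0.161, 0.079, -0.0, 0.0, 0.0, 0.0], [-0.161, 0.079, -0.0, 0.0, 0.0, 0.0], [-0.161, 0.079, -0.0, 0.0, 0.0, 0.0], [-0.161, 0.079, -0.0, 0.0, 0.0, 0.0]]
[[-0.161, 0.079, -0.0, 0.0, 0.0, 0.0], [-0.161, 0.079, -0.0, 0.0, 0.0, 0.0], [-0.161, 0.079, -0.0, 0.0, 0.0, 0.0], [-0.161, 0.079, -0.0, 0.0, 0.0, 0.0]]
```

>>> move_arm:
  plan:
    - [[0,0,-0.18,0,0,0,1],[0,0,-0.19,0,0,0,1],[0,0,-0.19,0,0,0,1],[0,0,-0.186,0,0,0,1],[-0.161,0.079,0,0,0,0,1]]

```text
time_s: 3.37
tcp_pos: [386.6, -190.1, 187.0]
ee_rot: [[-0.523, -0.852, 0.01], [-0.852, 0.523, -0.003], [-0.003, -0.01, -1.0]]
ft_force: [3.2, 1.9, 0.4]
grip_width: 0.266
grasp_force: 15.0
```

>>> move_arm:
  plan:
    - [[-0.161,0.079,0,0,0,0,1],[-0.161,0.079,0,0,0,0,1],[-0.161,0.079,0,0,0,0,1],[-0.161,0.079,0,0,0,0,1],[-0.161,0.079,0,0,0,0,1]]

```text
time_s: 3.78
tcp_pos: [398.9, -6.3, 180.4]
ee_rot: [[-0.52, -0.854, 0.001], [-0.854, 0.52, 0.0], [-0.001, -0.0, -1.0]]
ft_force: [0.9, 0.4, -0.5]
grip_width: 0.27
grasp_force: 15.0
```

>>> move_arm:
  plan:
    - [[-0.161,0.079,0,0,0,0,1],[-0.161,0.079,0,0,0,0,1],[-0.161,0.079,0,0,0,0,1],[-0.161,0.079,0,0,0,0,1],[0,0,0.15,0,0,0,1]]

```text
time_s: 4.2
tcp_pos: [416.6, 142.1, 154.5]
ee_rot: [[-0.516, -0.857, 0.009], [-0.857, 0.516, 0.006], [-0.01, -0.005, -1.0]]
ft_force: [2.8, 0.9, 0.3]
grip_width: 0.265
grasp_force: 15.0
```

>>> move_arm:
  plan:
    - [[0,0,0.15,0,0,0,1],[0,0,0.1,0,0,0,1],[0,0,0,0,0,0,1],[0,0,0,0,0,0,1],[0,0,0,0,0,0,1]]

```text
time_s: 4.62
tcp_pos: [413.0, 135.3, 101.2]
ee_rot: [[-0.52, -0.854, 0.001], [-0.854, 0.52, 0.0], [-0.001, -0.001, -1.0]]
ft_force: [-0.4, -0.5, -0.3]
grip_width: 0.264
grasp_force: 15.0
```

Run:
```python
from h import *
path((413,135,44,148.5))
im=[]
for n,q in(('top',(413,135,60)),('side',(413,135,80))):
    p,d=optics.snapshot(n); np.savez(f"pics/{n}2.npz",p=p,d=d)
    u,v=proj(n,q).astype(int); im.append(cv2.resize(p[v-50:v+50,u-40:u+40],None,fx=5,fy=5,interpolation=cv2.INTER_CUBIC)); print(u-40,v-50)
cv2.imwrite('pics/c2.png',np.hstack(im)[:,:,::-1])
```

```text
now [413.  135.3 101.2] 148.7 tilt [0.001  0.0004] t 4.62 w 0.264 F [-0.4 -0.5 -0.3] 15.0
[[0.001, -0.0, 0.143, 0.0, 0.0, 0.003], [0.001, -0.0, 0.143, 0.0, 0.0, 0.003]]
195 185
226 149
```

View pics/c2.png

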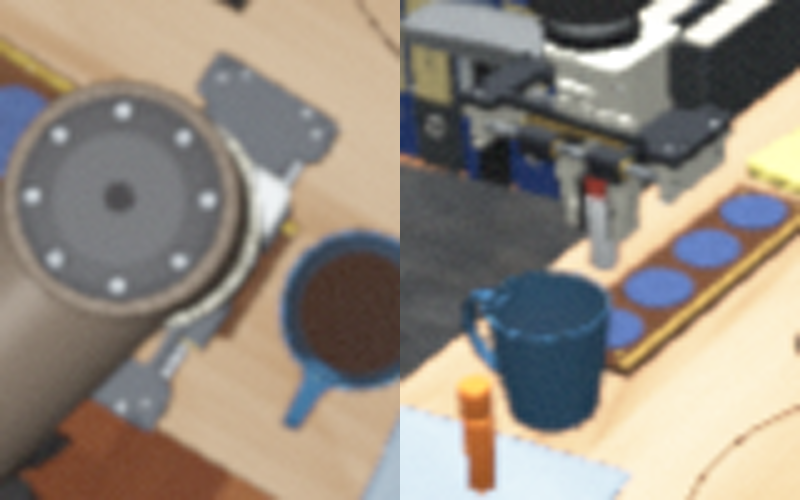

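The foot of the held glue is at about (266.8,202) in the side view, above mark_4. The strip has a yellow line along its back edge, so I'll check its height from depth.

Run:
```python
from h import *
print(proj('side',(413,135.3,70)),ray('side',(266.8,201.5),70).round(1))
c=optics.get_calibration('side');R=np.array(c['rotation']);e=np.array(c['eye'])
f=np.load('pics/side2.npz');p,d=f['p'],f['d']
for u in (276,284,290,296,300):
  col=[]
  for v in range(185,226):
    q=e+R@(d[v,u]*np.array([(u-c['cx'])/c['fx'],(v-c['cy'])/c['fy'],1]))
    h=cv2.cvtColor(p[v:v+1,u:u+1],cv2.COLOR_RGB2HSV)[0,0].tolist()
    if 20<h[0]<32 and h[1]>140: print('gold',u,v,h,q.round(1))
```

```text
[266.68432474 201.41649536] [413.5 134.7  70. ]
```

Run:
```python
from h import *
c=optics.get_calibration('side');R=np.array(c['rotation']);e=np.array(c['eye'])
f=np.load('pics/side2.npz');p,d=f['p'],f['d']
u=292
for v in range(196,218):
    q=e+R@(d[v,u]*np.array([(u-c['cx'])/c['fx'],(v-c['cy'])/c['fy'],1]));r=q[:2]-[413,135]
    print(v,p[v,u],q[2].round(1),'markx',(r@[.852,-.523]).round(1))
```

```text
196 [117 120 158] 8.2 markx 3.9
197 [108 130 189] 14.9 markx 14.4
198 [101 127 193] 16.0 markx 19.7
199 [102 127 188] 16.3 markx 24.2
200 [110 117 165] 13.7 markx 26.1
201 [124 102 110] 6.2 markx 23.6
202 [167 128  86] 8.8 markx 30.2
203 [210 169  97] 20.4 markx 44.5
204 [210 171  99] 7.8 markx 37.6
205 [151 118  71] 10.8 markx 44.3
206 [139 110  82] 4.3 markx 42.8
207 [219 179 143] 1.7 markx 44.7
208 [245 219 175] 1.5 markx 48.5
209 [248 225 181] -3.7 markx 48.2
210 [246 219 171] -0.1 markx 55.3
211 [245 216 167] -2.0 markx 57.6
212 [246 219 172] -0.1 markx 63.2
213 [248 224 181] -1.7 markx 65.8
214 [251 234 199] 3.2 markx 73.8
215 [252 237 204] -3.4 markx 72.2
216 [252 238 206] 0.5 markx 79.3
217 [252 240 209] -1.8 markx 81.3
```

>>> move_arm:
  plan:
    - [[0,0,0.13,0,0,0,1],[0,0,0.08,0,0,0,1],[0,0,0.04,0,0,0,1],[0,0,0.03,0,0,0,1],[0,0,0,0,0,0,1]]

```text
time_s: 5.13
tcp_pos: [412.3, 134.9, 44.0]
ee_rot: [[-0.52, -0.854, -0.0], [-0.854, 0.52, -0.0], [0.0, 0.0, -1.0]]
ft_force: [-0.6, 1.1, -0.8]
grip_width: 0.265
grasp_force: 15.0
```

>>> move_arm:
  plan:
    - [[0,0,0,0,0,0,1],[0,0,0,0,0,0,1],[0,0,0,0,0,0,1]]

```text
time_s: 5.38
tcp_pos: [412.8, 135.4, 45.0]
ee_rot: [[-0.52, -0.854, 0.001], [-0.854, 0.52, 0.001], [-0.002, -0.001, -1.0]]
ft_force: [0.2, 0.5, 0.2]
grip_width: 0.265
grasp_force: 15.0
```

>>> move_arm:
  plan:
    - [[0,0,0.008,0,0,0,1],[0,0,0,0,0,0,1],[0,0,0,0,0,0,1],[0,0,0,0,0,0,1]]

```text
time_s: 5.72
tcp_pos: [412.7, 135.4, 42.9]
ee_rot: [[-0.52, -0.854, 0.001], [-0.854, 0.52, 0.001], [-0.001, -0.0, -1.0]]
ft_force: [-0.4, -0.0, 4.8]
grip_width: 0.265
grasp_force: 15.0
```

>>> move_arm:
  plan:
    - [[0,0,0.004,0,0,0,1],[0,0,0,0,0,0,1],[0,0,0,0,0,0,1],[0,0,0,0,0,0,1]]

```text
time_s: 6.05
tcp_pos: [413.0, 135.6, 42.8]
ee_rot: [[-0.519, -0.854, 0.002], [-0.854, 0.519, 0.001], [-0.002, -0.001, -1.0]]
ft_force: [-3.9, 0.1, 14.1]
grip_width: 0.265
grasp_force: 15.0
```

>>> move_arm:
  plan:
    - [[0,0,-0.004,0,0,0,1],[0,0,0,0,0,0,0.45],[0,0,0,0,0,0,0.45],[0,0,0,0,0,0,0.45],[0,0,0,0,0,0,0.45]]

```text
time_s: 6.47
tcp_pos: [412.1, 134.8, 42.3]
ee_rot: [[-0.52, -0.854, -0.0], [-0.854, 0.52, -0.0], [0.001, 0.0, -1.0]]
ft_force: [-0.2, 0.5, -0.5]
grip_width: 0.5
grasp_force: 0.0
```

>>> move_arm:
  plan:
    - [[0,0,0,0,0,0,0.45],[0,0,0,0,0,0,0.45],[0,0,-0.1,0,0,0,0.45],[0,0,-0.15,0,0,0,0.45],[0,0,-0.15,0,0,0,0.45]]

```text
time_s: 6.88
tcp_pos: [411.5, 134.3, 122.9]
ee_rot: [[-0.52, -0.854, -0.002], [-0.854, 0.52, -0.002], [0.003, 0.001, -1.0]]
ft_force: [1.6, 1.2, -0.6]
grip_width: 0.551
grasp_force: 0.0
```

Run:
```python
from h import *
path((413,135,160,148.5),(516,-433.5,140,175),(516,-433.5,95,175),pos=(413,135,124),yaw=148.6)
```

```text
now [413. 135. 124.] 148.6 tilt [-0.0022 -0.0021] t 6.88 w 0.551 F [ 1.6  1.2 -0.6] 0.0
[[0.0, 0.0, -0.18, 0.0, 0.0, 0.003], [0.135, -0.12, 0.006, 0.0, 0.0, -0.058], [0.138, -0.116, 0.006, 0.0, 0.0, -0.058], [0.141, -0.112, 0.006, 0.0, 0.0, -0.058], [0.145, -0.108, 0.006, 0.0, 0.0, -0.058]]
[[0.148, -0.104, 0.006, 0.0, 0.0, -0.058], [0.151, -0.1, 0.006, 0.0, 0.0, -0.058], [0.153, -0.095, 0.006, 0.0, 0.0, -0.058], [0.156, -0.091, 0.006, 0.0, 0.0, -0.058], [0.159, -0.086, 0.006, 0.0, 0.0, -0.058]]
[[0.161, -0.082, 0.006, 0.0, 0.0, -0.058], [0.163, -0.077, 0.006, 0.0, 0.0, -0.058], [0.166, -0.072, 0.006, 0.0, 0.0, -0.058], [0.168, -0.067, 0.006, 0.0, 0.0, -0.058], [0.169, -0.062, 0.006, 0.0, 0.0, -0.058]]
[[0.171, -0.058, 0.006, 0.0, 0.0, -0.058], [0.173, -0.053, 0.006, 0.0, 0.0, -0.058], [0.0, 0.0, 0.113, 0.0, 0.0, -0.0], [0.0, 0.0, 0.113, 0.0, 0.0, -0.0]]
```

Run:
```python
from h import *
path((390,-200,160,148.6),(516,-433.5,140,175),(516,-433.5,95,175),pos=(413,135,124),yaw=148.6)
```

```text
now [413. 135. 124.] 148.6 tilt [-0.0022 -0.0021] t 6.88 w 0.551 F [ 1.6  1.2 -0.6] 0.0
[[0.166, -0.086, -0.02, 0.0, 0.0, -0.0], [0.166, -0.086, -0.02, 0.0, 0.0, -0.0], [0.166, -0.086, -0.02, 0.0, 0.0, -0.0], [0.166, -0.086, -0.02, 0.0, 0.0, -0.0], [0.166, -0.086, -0.02, 0.0, 0.0, -0.0]]
[[0.166, -0.086, -0.02, 0.0, 0.0, -0.0], [0.166, -0.086, -0.02, 0.0, 0.0, -0.0], [0.166, -0.086, -0.02, 0.0, 0.0, -0.0], [0.166, -0.086, -0.02, 0.0, 0.0, -0.0], [0.084, -0.143, 0.013, 0.0, 0.0, -0.115]]
[[0.092, -0.138, 0.013, 0.0, 0.0, -0.115], [0.099, -0.133, 0.013, 0.0, 0.0, -0.115], [0.107, -0.127, 0.013, 0.0, 0.0, -0.115], [0.114, -0.12, 0.013, 0.0, 0.0, -0.115], [0.121, -0.114, 0.013, 0.0, 0.0, -0.115]]
[[0.127, -0.106, 0.013, 0.0, 0.0, -0.115], [0.133, -0.099, 0.013, 0.0, 0.0, -0.115], [0.0, 0.0, 0.113, 0.0, 0.0, 0.0], [0.0, 0.0, 0.113, 0.0, 0.0, 0.0]]
```

>>> move_arm:
  plan:
    - [[0,0,-0.18,0,0,0,0.4],[0.166,-0.086,0,0,0,0,0.4],[0.166,-0.086,0,0,0,0,0.4],[0.166,-0.086,0,0,0,0,0.4],[0.166,-0.086,0,0,0,0,0.4]]

```text
time_s: 7.3
tcp_pos: [401.4, -15.4, 158.9]
ee_rot: [[-0.519, -0.855, 0.001], [-0.855, 0.519, 0.001], [-0.001, -0.0, -1.0]]
ft_force: [1.0, -0.3, -0.5]
grip_width: 0.6
grasp_force: 0.0
```

>>> move_arm:
  plan:
    - [[0.166,-0.086,0,0,0,0,0.4],[0.166,-0.086,0,0,0,0,0.4],[0.166,-0.086,0,0,0,0,0.4],[0.166,-0.086,0,0,0,0,0.4],[0.166,-0.086,0,0,0,0,0.4]]

```text
time_s: 7.72
tcp_pos: [388.5, -202.5, 158.8]
ee_rot: [[-0.52, -0.854, 0.001], [-0.854, 0.52, 0.0], [-0.0, -0.001, -1.0]]
ft_force: [0.9, 0.2, -0.4]
grip_width: 0.602
grasp_force: 0.0
```

>>> move_arm:
  plan:
    - [[0.084,-0.143,0.013,0,0,-0.115,0.4],[0.092,-0.138,0.013,0,0,-0.115,0.4],[0.099,-0.133,0.013,0,0,-0.115,0.4],[0.107,-0.127,0.013,0,0,-0.115,0.4],[0.114,-0.12,0.013,0,0,-0.115,0.4]]

```text
time_s: 8.13
tcp_pos: [468.1, -348.4, 145.0]
ee_rot: [[-0.254, -0.967, -0.0], [-0.967, 0.254, 0.0], [-0.0, 0.0, -1.0]]
ft_force: [0.7, 0.6, 0.3]
grip_width: 0.601
grasp_force: 0.0
```

>>> move_arm:
  plan:
    - [[0.121,-0.114,0.013,0,0,-0.115,0.4],[0.127,-0.106,0.013,0,0,-0.115,0.4],[0.133,-0.099,0.013,0,0,-0.115,0.4],[0,0,0.113,0,0,0,0.4],[0,0,0.113,0,0,0,0.4]]

```text
time_s: 8.55
tcp_pos: [516.1, -436.3, 91.8]
ee_rot: [[-0.088, -0.996, 0.001], [-0.996, 0.088, -0.001], [0.001, -0.001, -1.0]]
ft_force: [0.1, 0.8, -1.5]
grip_width: 0.6
grasp_force: 0.0
```

>>> move_arm:
  plan:
    - [[0,0,0,0,0,0,0.4],[0,0,0,0,0,0,0.4],[0,0,0,0,0,0,0.4],[0,0,0,0,0,0,0.4]]

```text
time_s: 8.88
tcp_pos: [516.0, -434.4, 94.5]
ee_rot: [[-0.086, -0.996, 0.002], [-0.996, 0.086, -0.001], [0.001, -0.002, -1.0]]
ft_force: [-0.6, -0.1, 0.3]
grip_width: 0.6
grasp_force: 0.0
```

Run:
```python
from h import *
path((516,-433.5,28,175))
im=[]
for n,q in(('top',(420,160,60)),('side',(516,-433,60))):
    p,d=optics.snapshot(n); np.savez(f"pics/{n}3.npz",p=p,d=d)
    u,v=proj(n,q).astype(int); im.append(cv2.resize(p[v-50:v+50,u-40:u+40],None,fx=5,fy=5,interpolation=cv2.INTER_CUBIC)); print(u-40,v-50)
cv2.imwrite('pics/c3.png',np.hstack(im)[:,:,::-1])
p=np.load('pics/top3.npz')['p'];h=cv2.cvtColor(p,cv2.COLOR_RGB2HSV)
red=((h[...,0]<8)|(h[...,0]>172))&(h[...,1]>150)&(h[...,2]>120)
for c,st,_ in blobs('top',p,red,(225,220,252,250)): print(c,st,ray('top',c,97).round(1))
```

```text
now [ 516.  -434.4   94.5] 175.1 tilt [ 0.0021 -0.0014] t 8.88 w 0.6 F [-0.6 -0.1  0.3] 0.0
[[-0.002, 0.0, 0.166, 0.0, 0.0, 0.001], [-0.002, 0.0, 0.166, 0.0, 0.0, 0.001]]
186 183
247 262
[234.39, 234.82] [232, 232, 6, 6, 28] [413.7 135.6  97. ]
```

View pics/c3.png

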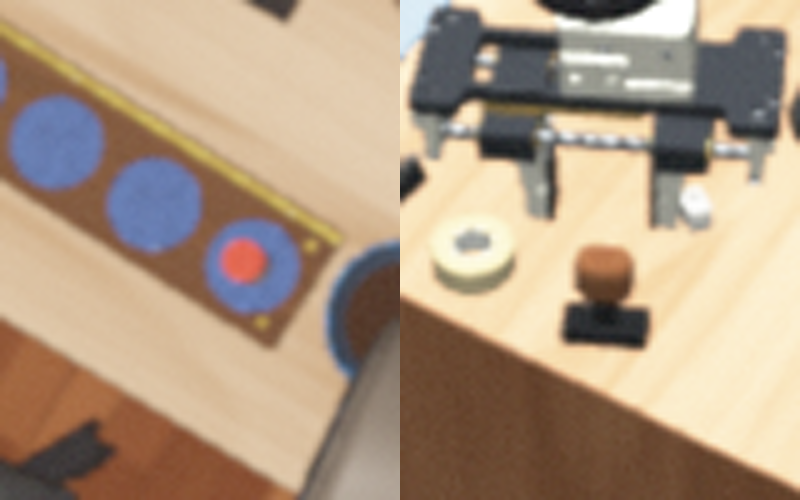

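The glue stick stands upright on mark_4, its red top at (234.4,234.8) in the top view, within about 2 mm of the centre. In the side view the fingers straddle the stamp knob.

>>> move_arm:
  plan:
    - [[0,0,0.14,0,0,0,0.4],[0,0,0.12,0,0,0,0.4],[0,0,0.07,0,0,0,0.5],[0,0,0,0,0,0,1],[0,0,0,0,0,0,1]]
  newtons: 20

```text
time_s: 9.4
tcp_pos: [515.2, -434.2, 27.0]
ee_rot: [[-0.086, -0.996, -0.0], [-0.996, 0.086, -0.0], [0.0, 0.0, -1.0]]
ft_force: [0.3, -0.4, 1.3]
grip_width: 0.432
grasp_force: 0.0
```

>>> move_arm:
  plan:
    - [[0,0,0,0,0,0,1],[0,0,0,0,0,0,1],[0,0,0,0,0,0,1],[0,0,0,0,0,0,1],[0,0,0,0,0,0,1]]

```text
time_s: 9.82
tcp_pos: [515.8, -434.6, 27.9]
ee_rot: [[-0.087, -0.996, 0.002], [-0.996, 0.087, -0.001], [0.001, -0.002, -1.0]]
ft_force: [-1.5, 0.2, 6.7]
grip_width: 0.37
grasp_force: 20.0
```

Run:
```python
from h import *
path((516,-433.5,130,175),(390,-200,160,148.6),(413,135,160,148.6),(450,195.2,140,148.6))
```

```text
now [ 515.8 -434.6   27.9] 175.0 tilt [ 0.0016 -0.0011] t 9.82 w 0.37 F [-1.5  0.2  6.7] 20.0
[[-0.002, -0.0, -0.17, 0.0, 0.0, 0.0], [-0.002, -0.0, -0.17, 0.0, 0.0, 0.0], [-0.002, -0.0, -0.17, 0.0, 0.0, 0.0], [-0.139, 0.091, -0.019, 0.0, 0.0, 0.115], [-0.133, 0.099, -0.019, 0.0, 0.0, 0.115]]
[[-0.127, 0.106, -0.019, 0.0, 0.0, 0.115], [-0.121, 0.114, -0.019, 0.0, 0.0, 0.115], [-0.114, 0.12, -0.019, 0.0, 0.0, 0.115], [-0.107, 0.127, -0.019, 0.0, 0.0, 0.115], [-0.099, 0.133, -0.019, 0.0, 0.0, 0.115]]
[[-0.092, 0.138, -0.019, 0.0, 0.0, 0.115], [-0.166, 0.086, -0.0, 0.0, 0.0, -0.0], [-0.166, 0.086, -0.0, 0.0, 0.0, -0.0], [-0.166, 0.086, -0.0, 0.0, 0.0, -0.0], [-0.166, 0.086, -0.0, 0.0, 0.0, -0.0]]
[[-0.166, 0.086, -0.0, 0.0, 0.0, -0.0], [-0.166, 0.086, -0.0, 0.0, 0.0, -0.0], [-0.166, 0.086, -0.0, 0.0, 0.0, -0.0], [-0.166, 0.086, -0.0, 0.0, 0.0, -0.0], [-0.166, 0.086, -0.0, 0.0, 0.0, -0.0]]
[[-0.177, -0.001, 0.05, 0.0, 0.0, -0.0], [-0.177, -0.001, 0.05, 0.0, 0.0, -0.0]]
```

>>> move_arm:
  plan:
    - [[-0.002,0,-0.17,0,0,0,1],[-0.002,0,-0.17,0,0,0,1],[-0.002,0,-0.17,0,0,0,1],[-0.139,0.091,-0.019,0,0,0.115,1],[-0.133,0.099,-0.019,0,0,0.115,1]]

```text
time_s: 10.23
tcp_pos: [484.9, -375.3, 138.2]
ee_rot: [[-0.204, -0.979, 0.004], [-0.979, 0.204, -0.002], [0.001, -0.004, -1.0]]
ft_force: [-0.6, 2.3, -1.8]
grip_width: 0.37
grasp_force: 20.0
```

>>> move_arm:
  plan:
    - [[-0.127,0.106,-0.019,0,0,0.115,1],[-0.121,0.114,-0.019,0,0,0.115,1],[-0.114,0.12,-0.019,0,0,0.115,1],[-0.107,0.127,-0.019,0,0,0.115,1],[-0.099,0.133,-0.019,0,0,0.115,1]]

```text
time_s: 10.65
tcp_pos: [403.8, -227.6, 155.3]
ee_rot: [[-0.473, -0.881, 0.0], [-0.881, 0.473, 0.0], [-0.0, -0.0, -1.0]]
ft_force: [1.4, 1.2, 1.0]
grip_width: 0.367
grasp_force: 20.0
```

>>> move_arm:
  plan:
    - [[-0.092,0.138,-0.019,0,0,0.115,1],[-0.166,0.086,0,0,0,0,1],[-0.166,0.086,0,0,0,0,1],[-0.166,0.086,0,0,0,0,1],[-0.166,0.086,0,0,0,0,1]]

```text
time_s: 11.07
tcp_pos: [399.1, -48.7, 159.5]
ee_rot: [[-0.521, -0.854, 0.002], [-0.854, 0.521, 0.001], [-0.001, -0.001, -1.0]]
ft_force: [0.6, 0.3, -0.1]
grip_width: 0.37
grasp_force: 20.0
```

>>> move_arm:
  plan:
    - [[-0.166,0.086,0,0,0,0,1],[-0.166,0.086,0,0,0,0,1],[-0.166,0.086,0,0,0,0,1],[-0.166,0.086,0,0,0,0,1],[-0.166,0.086,0,0,0,0,1]]

```text
time_s: 11.48
tcp_pos: [411.9, 138.2, 159.4]
ee_rot: [[-0.52, -0.854, 0.001], [-0.854, 0.52, 0.001], [-0.001, -0.0, -1.0]]
ft_force: [0.9, -1.6, -0.6]
grip_width: 0.372
grasp_force: 20.0
```

>>> move_arm:
  plan:
    - [[-0.177,0,0,0,0,0,1],[-0.177,0,0,0,0,0,1],[0,0,0,0,0,0,1],[0,0,0,0,0,0,1],[0,0,0,0,0,0,1]]

```text
time_s: 11.9
tcp_pos: [448.7, 196.5, 158.6]
ee_rot: [[-0.52, -0.854, -0.001], [-0.854, 0.52, -0.001], [0.001, 0.001, -1.0]]
ft_force: [-0.6, -0.6, -1.4]
grip_width: 0.373
grasp_force: 20.0
```

Run:
```python
from h import *
path((450,195.2,70,148.6))
```

```text
now [448.7 196.5 158.6] 148.7 tilt [-0.001  -0.0006] t 11.9 w 0.373 F [-0.6 -0.6 -1.4] 20.0
[[0.001, -0.003, 0.148, 0.0, 0.0, 0.001], [0.001, -0.003, 0.148, 0.0, 0.0, 0.001], [0.001, -0.003, 0.148, 0.0, 0.0, 0.001]]
```

>>> move_arm:
  plan:
    - [[0.001,-0.003,0.15,0,0,0,1],[0.001,-0.003,0.15,0,0,0,1],[0,0,0.14,0,0,0,1],[0,0,0.08,0,0,0,1],[0,0,0.04,0,0,0,1]]

```text
time_s: 12.32
tcp_pos: [448.5, 193.6, 45.1]
ee_rot: [[-0.521, -0.853, -0.003], [-0.853, 0.521, -0.002], [0.003, 0.001, -1.0]]
ft_force: [-0.4, -0.6, -0.4]
grip_width: 0.375
grasp_force: 20.0
```

>>> move_arm:
  plan:
    - [[0,0,0,0,0,0,1],[0,0,0,0,0,0,1],[0,0,0,0,0,0,1],[0,0,0,0,0,0,1]]

```text
time_s: 12.65
tcp_pos: [450.7, 196.2, 48.3]
ee_rot: [[-0.52, -0.854, 0.002], [-0.854, 0.52, 0.002], [-0.002, -0.001, -1.0]]
ft_force: [0.1, -0.3, -0.8]
grip_width: 0.369
grasp_force: 20.0
```

Run:
```python
from h import *
path((450,195.2,41,148.6))
n='side';p,d=optics.snapshot(n);u,v=proj(n,(450,195,40)).astype(int)
print(u-40,v-50,proj(n,(450,195.2,12)))
cv2.imwrite('pics/c4.png',cv2.resize(p[v-50:v+50,u-40:u+40],None,fx=6,fy=6,interpolation=cv2.INTER_CUBIC)[:,:,::-1])
```

```text
now [450.7 196.2  48.3] 148.7 tilt [0.0019 0.0017] t 12.65 w 0.369 F [ 0.1 -0.3 -0.8] 20.0
[[0.006, 0.0, 0.037, 0.0, 0.0, 0.002]]
237 149 [277.65480923 205.79350447]
```

View pics/c4.png

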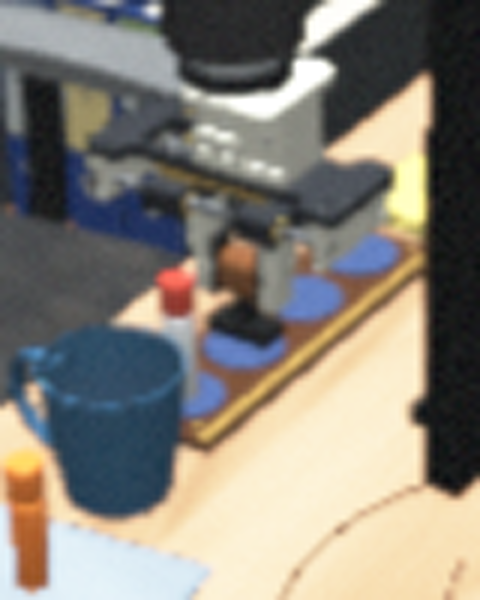

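The stamp foot at crop (247,322) hovers centred over mark_3 at crop (244,342), so I lower it.

>>> move_arm:
  plan:
    - [[0.004,0,0.03,0,0,0,1],[0,0,0,0,0,0,1],[0,0,0,0,0,0,1],[0,0,0.008,0,0,0,1],[0,0,0,0,0,0,1]]

```text
time_s: 13.12
tcp_pos: [449.8, 195.5, 39.9]
ee_rot: [[-0.52, -0.854, 0.001], [-0.854, 0.52, 0.0], [-0.001, -0.0, -1.0]]
ft_force: [-2.8, 0.2, 6.0]
grip_width: 0.376
grasp_force: 20.0
```

>>> move_arm:
  plan:
    - [[0,0,0,0,0,0,1],[0,0,0,0,0,0,1],[0,0,0,0,0,0,1]]

```text
time_s: 13.37
tcp_pos: [449.8, 195.4, 39.9]
ee_rot: [[-0.52, -0.854, 0.001], [-0.854, 0.52, 0.0], [-0.001, -0.0, -1.0]]
ft_force: [-2.3, 0.5, 5.5]
grip_width: 0.372
grasp_force: 20.0
```

Run:
```python
from h import *
path((450,195,160,148.6),(390,-200,160,90),(385.4,-323,110,57),(385.4,-323,60,57))
```

```text
now [449.8 195.4  39.9] 148.7 tilt [0.0005 0.0004] t 13.37 w 0.372 F [-2.3  0.5  5.5] 20.0
[[0.0, -0.0, -0.15, 0.0, 0.0, 0.001], [0.0, -0.0, -0.15, 0.0, 0.0, 0.001], [0.0, -0.0, -0.15, 0.0, 0.0, 0.001], [0.0, -0.0, -0.15, 0.0, 0.0, 0.001], [0.167, -0.07, -0.0, 0.0, 0.0, 0.186]]
[[0.16, -0.086, -0.0, 0.0, 0.0, 0.186], [0.152, -0.1, -0.0, 0.0, 0.0, 0.186], [0.142, -0.114, -0.0, 0.0, 0.0, 0.186], [0.13, -0.126, -0.0, 0.0, 0.0, 0.186], [0.118, -0.138, -0.0, 0.0, 0.0, 0.186]]
[[0.105, -0.148, -0.0, 0.0, 0.0, 0.186], [0.091, -0.157, -0.0, 0.0, 0.0, 0.186], [0.076, -0.165, -0.0, 0.0, 0.0, 0.186], [0.06, -0.171, -0.0, 0.0, 0.0, 0.186], [0.044, -0.176, -0.0, 0.0, 0.0, 0.186]]
[[0.005, -0.123, 0.05, 0.0, 0.0, 0.23], [-0.01, -0.123, 0.05, 0.0, 0.0, 0.23], [-0.024, -0.121, 0.05, 0.0, 0.0, 0.23], [-0.037, -0.117, 0.05, 0.0, 0.0, 0.23], [-0.051, -0.112, 0.05, 0.0, 0.0, 0.23]]
[[0.0, 0.0, 0.125, 0.0, 0.0, -0.0], [0.0, 0.0, 0.125, 0.0, 0.0, -0.0]]
```

>>> move_arm:
  plan:
    - [[0,0,-0.002,0,0,0,0.4],[0,0,0,0,0,0,0.4],[0,0,0,0,0,0,0.4],[0,0,0,0,0,0,0.4],[0,0,0,0,0,0,0.4]]

```text
time_s: 13.78
tcp_pos: [449.5, 195.0, 39.6]
ee_rot: [[-0.52, -0.854, -0.0], [-0.854, 0.52, -0.0], [0.0, 0.0, -1.0]]
ft_force: [0.7, 0.4, -1.1]
grip_width: 0.593
grasp_force: 0.0
```

>>> move_arm:
  plan:
    - [[0,0,-0.15,0,0,0,0.4],[0,0,-0.15,0,0,0,0.4],[0,0,-0.15,0,0,0,0.4],[0,0,-0.15,0,0,0,0.4],[0.167,-0.07,0,0,0,0.186,0.45]]

```text
time_s: 14.2
tcp_pos: [448.9, 164.2, 165.8]
ee_rot: [[-0.593, -0.805, 0.009], [-0.805, 0.593, 0.006], [-0.01, -0.004, -1.0]]
ft_force: [2.6, -0.0, 1.4]
grip_width: 0.571
grasp_force: 0.0
```

>>> move_arm:
  plan:
    - [[0.16,-0.086,0,0,0,0.186,0.45],[0.152,-0.1,0,0,0,0.186,0.45],[0.142,-0.114,0,0,0,0.186,0.45],[0.13,-0.126,0,0,0,0.186,0.45],[0.118,-0.138,0,0,0,0.186,0.45]]

```text
time_s: 14.62
tcp_pos: [416.5, -21.9, 160.0]
ee_rot: [[-0.895, -0.446, 0.001], [-0.446, 0.895, 0.0], [-0.001, -0.0, -1.0]]
ft_force: [0.6, -0.7, -0.5]
grip_width: 0.552
grasp_force: 0.0
```

>>> move_arm:
  plan:
    - [[0.105,-0.148,0,0,0,0.186,0.45],[0.091,-0.157,0,0,0,0.186,0.45],[0.076,-0.165,0,0,0,0.186,0.45],[0.06,-0.171,0,0,0,0.186,0.45],[0.044,-0.176,0,0,0,0.186,0.45]]

```text
time_s: 15.03
tcp_pos: [389.2, -201.5, 160.0]
ee_rot: [[-1.0, 0.004, 0.001], [0.004, 1.0, -0.0], [-0.001, -0.0, -1.0]]
ft_force: [0.8, -0.1, -0.1]
grip_width: 0.549
grasp_force: 0.0
```

>>> move_arm:
  plan:
    - [[0.005,-0.123,0.05,0,0,0.23,0.45],[-0.01,-0.123,0.05,0,0,0.23,0.45],[-0.024,-0.121,0.05,0,0,0.23,0.45],[-0.037,-0.117,0.05,0,0,0.23,0.45],[-0.051,-0.112,0.05,0,0,0.23,0.45]]

```text
time_s: 15.45
tcp_pos: [385.1, -324.2, 109.2]
ee_rot: [[-0.836, 0.548, 0.0], [0.548, 0.836, 0.0], [-0.0, 0.0, -1.0]]
ft_force: [0.6, 1.3, 1.3]
grip_width: 0.551
grasp_force: 0.0
```

>>> move_arm:
  plan:
    - [[0,0,0.1,0,0,0,0.45],[0,0,0.1,0,0,0,0.45],[0,0,0.05,0,0,0,0.45],[0,0,0,0,0,0,0.45],[0,0,0,0,0,0,0.45]]

```text
time_s: 15.87
tcp_pos: [385.3, -322.7, 59.7]
ee_rot: [[-0.84, 0.543, -0.001], [0.543, 0.84, 0.0], [0.001, -0.001, -1.0]]
ft_force: [-0.1, -0.4, 0.6]
grip_width: 0.547
grasp_force: 0.0
```

Run:
```python
from h import *
path((385.4,-323,2.5,57))
im=[]
for n,q in(('top',(440,160,60)),('side',(385,-323,30))):
    p,d=optics.snapshot(n); np.savez(f"pics/{n}5.npz",p=p,d=d)
    u,v=proj(n,q).astype(int); im.append(cv2.resize(p[v-50:v+50,u-40:u+40],None,fx=5,fy=5,interpolation=cv2.INTER_CUBIC)); print(u-40,v-50)
cv2.imwrite('pics/c5.png',np.hstack(im)[:,:,::-1])
print(proj('side',telemetry.observe()['tcp_pos']))
```

```text
now [ 385.3 -322.7   59.7] 57.1 tilt [-0.0013  0.0002] t 15.87 w 0.547 F [-0.1 -0.4  0.6] 0.0
[[-0.001, -0.0, 0.143, 0.0, 0.0, 0.002], [-0.001, -0.0, 0.143, 0.0, 0.0, 0.002]]
187 176
206 242
[246.29503595 284.83390247]
```

View pics/c5.png

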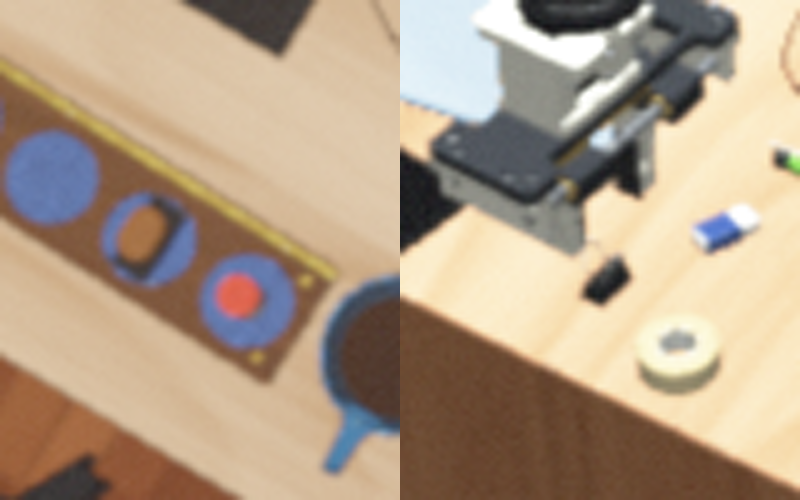

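The stamp stands centred on mark_3 in the top view, with the glue on mark_4. In the side view the fingers straddle the clip at (247,298), so I descend.

>>> move_arm:
  plan:
    - [[0,0,0.12,0,0,0,0.45],[0,0,0.08,0,0,0,0.45],[0,0,0.05,0,0,0,0.45],[0,0,0.02,0,0,0,0.45],[0,0,0.01,0,0,0,0.45]]
  newtons: 20

```text
time_s: 16.38
tcp_pos: [386.0, -322.8, 4.2]
ee_rot: [[-0.84, 0.543, 0.001], [0.543, 0.84, -0.0], [-0.001, 0.0, -1.0]]
ft_force: [0.5, -0.1, -0.1]
grip_width: 0.551
grasp_force: 0.0
```

>>> move_arm:
  plan:
    - [[0,0,0,0,0,0,0.45],[0,0,0,0,0,0,0.45],[0,0,0,0,0,0,1],[0,0,0,0,0,0,1],[0,0,0,0,0,0,1]]

```text
time_s: 16.8
tcp_pos: [385.8, -322.9, 4.3]
ee_rot: [[-0.84, 0.543, 0.001], [0.543, 0.84, -0.0], [-0.001, 0.0, -1.0]]
ft_force: [-0.2, 1.2, 0.3]
grip_width: 0.384
grasp_force: 0.2
```

>>> move_arm:
  plan:
    - [[0,0,0,0,0,0,1],[0,0,0,0,0,0,1],[0,0,0,0,0,0,1],[0,0,0,0,0,0,1],[0,0,0,0,0,0,1]]

```text
time_s: 17.22
tcp_pos: [385.8, -322.9, 4.2]
ee_rot: [[-0.84, 0.543, 0.001], [0.543, 0.84, -0.0], [-0.001, 0.0, -1.0]]
ft_force: [-0.2, 1.9, 6.0]
grip_width: 0.359
grasp_force: 20.0
```

Run:
```python
from h import *
path((385.4,-323,110,57),(390,-200,150,90),(486.3,255,150,148.6))
p,d=optics.snapshot('side');u,v=proj('side',(385,-323,30)).astype(int)
cv2.imwrite('pics/c6.png',cv2.resize(p[v-40:v+40,u-40:u+40],None,fx=6,fy=6,interpolation=cv2.INTER_CUBIC)[:,:,::-1])
```

```text
now [ 385.8 -322.9    4.2] 57.1 tilt [ 0.0006 -0.0003] t 17.22 w 0.359 F [-0.2  1.9  6. ] 20.0
[[0.0, -0.0, -0.176, 0.0, 0.0, 0.001], [0.0, -0.0, -0.176, 0.0, 0.0, 0.001], [0.0, -0.0, -0.176, 0.0, 0.0, 0.001], [0.063, 0.106, -0.04, 0.0, 0.0, -0.23], [0.051, 0.112, -0.04, 0.0, 0.0, -0.23]]
[[0.037, 0.117, -0.04, 0.0, 0.0, -0.23], [0.024, 0.121, -0.04, 0.0, 0.0, -0.23], [0.01, 0.123, -0.04, 0.0, 0.0, -0.23], [-0.037, 0.175, -0.0, 0.0, 0.0, -0.157], [-0.051, 0.172, -0.0, 0.0, 0.0, -0.157]]
[[-0.064, 0.167, -0.0, 0.0, 0.0, -0.157], [-0.077, 0.161, -0.0, 0.0, 0.0, -0.157], [-0.089, 0.155, -0.0, 0.0, 0.0, -0.157], [-0.101, 0.147, -0.0, 0.0, 0.0, -0.157], [-0.113, 0.139, -0.0, 0.0, 0.0, -0.157]]
[[-0.123, 0.13, -0.0, 0.0, 0.0, -0.157], [-0.133, 0.12, -0.0, 0.0, 0.0, -0.157], [-0.142, 0.109, -0.0, 0.0, 0.0, -0.157], [-0.15, 0.097, -0.0, 0.0, 0.0, -0.157], [-0.157, 0.085, -0.0, 0.0, 0.0, -0.157]]
[[-0.163, 0.073, -0.0, 0.0, 0.0, -0.157]]
```

View pics/c6.png

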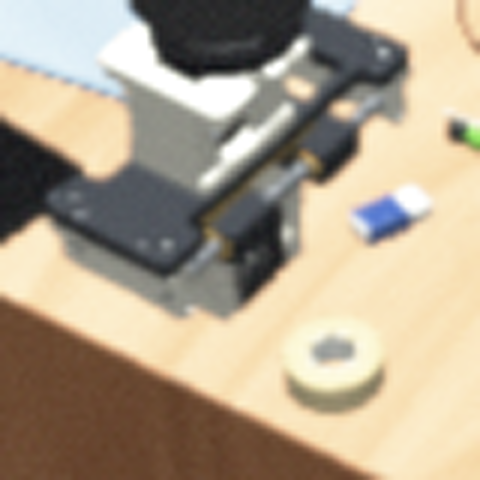

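Only the gripper is visible here, closed on the clip at 31.6 mm, which matches its ends. I carry it over.

>>> move_arm:
  plan:
    - [[0,0,-0.17,0,0,0,1],[0,0,-0.18,0,0,0,1],[0,0,-0.178,0,0,0,1],[0.063,0.106,-0.04,0,0,-0.23,1],[0.051,0.112,-0.04,0,0,-0.23,1]]

```text
time_s: 17.68
tcp_pos: [388.0, -273.9, 127.2]
ee_rot: [[-0.942, 0.335, 0.003], [0.335, 0.942, -0.001], [-0.003, 0.0, -1.0]]
ft_force: [-0.5, 1.2, -0.8]
grip_width: 0.363
grasp_force: 20.0
```

>>> move_arm:
  plan:
    - [[0.037,0.117,-0.04,0,0,-0.23,1],[0.024,0.121,-0.04,0,0,-0.23,1],[0.01,0.123,-0.04,0,0,-0.23,1],[-0.037,0.175,0,0,0,-0.157,1],[-0.051,0.172,0,0,0,-0.157,1]]

```text
time_s: 18.1
tcp_pos: [404.4, -128.5, 149.9]
ee_rot: [[-0.987, -0.16, 0.001], [-0.16, 0.987, 0.0], [-0.001, 0.0, -1.0]]
ft_force: [1.2, -0.0, -0.8]
grip_width: 0.363
grasp_force: 20.0
```

>>> move_arm:
  plan:
    - [[-0.064,0.167,0,0,0,-0.157,1],[-0.077,0.161,0,0,0,-0.157,1],[-0.089,0.155,0,0,0,-0.157,1],[-0.101,0.147,0,0,0,-0.157,1],[-0.113,0.139,0,0,0,-0.157,1]]

```text
time_s: 18.52
tcp_pos: [441.4, 47.0, 149.5]
ee_rot: [[-0.85, -0.526, 0.0], [-0.526, 0.85, 0.0], [-0.0, 0.0, -1.0]]
ft_force: [0.8, -1.4, -0.0]
grip_width: 0.366
grasp_force: 20.0
```

>>> move_arm:
  plan:
    - [[-0.123,0.13,0,0,0,-0.157,1],[-0.133,0.12,0,0,0,-0.157,1],[-0.142,0.109,0,0,0,-0.157,1],[-0.15,0.097,0,0,0,-0.157,1],[-0.157,0.085,0,0,0,-0.157,1]]

```text
time_s: 18.93
tcp_pos: [478.6, 221.9, 149.2]
ee_rot: [[-0.584, -0.812, -0.0], [-0.812, 0.584, -0.0], [0.0, 0.0, -1.0]]
ft_force: [1.1, -0.7, -0.4]
grip_width: 0.362
grasp_force: 20.0
```

>>> move_arm:
  plan:
    - [[-0.163,0.073,0,0,0,-0.157,1],[0,0,0,0,0,0,1],[0,0,0,0,0,0,1],[0,0,0,0,0,0,1],[0,0,0,0,0,0,1]]

```text
time_s: 19.35
tcp_pos: [485.6, 254.1, 149.1]
ee_rot: [[-0.523, -0.852, -0.001], [-0.852, 0.523, -0.0], [0.001, 0.0, -1.0]]
ft_force: [-1.0, -0.5, -0.0]
grip_width: 0.361
grasp_force: 20.0
```

Run:
```python
from h import *
path((486.3,255,21,148.6))
n='side';p,d=optics.snapshot(n);u,v=proj(n,(486,255,130)).astype(int)
print(u-40,v-40,proj(n,(486.3,255,158)),proj(n,telemetry.observe()['tcp_pos']))
cv2.imwrite('pics/c7.png',cv2.resize(p[v-40:v+40,u-40:u+40],None,fx=6,fy=6,interpolation=cv2.INTER_CUBIC)[:,:,::-1])
```

```text
now [485.6 254.1 149.1] 148.5 tilt [-0.0006 -0.0005] t 19.35 w 0.361 F [-1.  -0.5 -0. ] 20.0
[[-0.001, -0.0, 0.16, 0.0, 0.0, -0.001], [-0.001, -0.0, 0.16, 0.0, 0.0, -0.001], [-0.001, -0.0, 0.16, 0.0, 0.0, -0.001], [-0.001, -0.0, 0.16, 0.0, 0.0, -0.001]]
246 132 [286.66115399 166.35851851] [286.56325214 168.42824921]
```

View pics/c7.png

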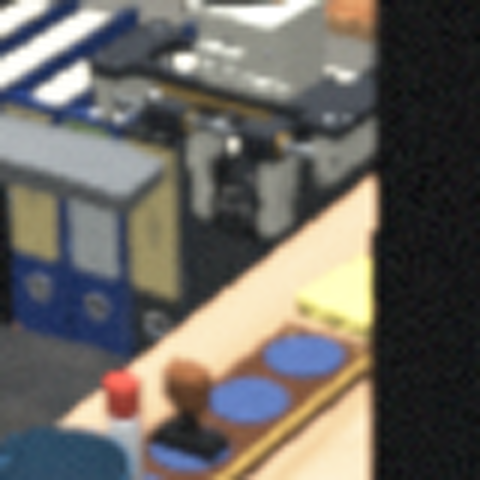

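The clip hangs between the fingertips at crop (238,205), above the free mark_2. I descend.

>>> move_arm:
  plan:
    - [[-0.002,0,0.17,0,0,0,1],[-0.002,0,0.17,0,0,0,1],[-0.001,0,0.15,0,0,0,1],[0,0,0.1,0,0,0,1],[0,0,0.04,0,0,0,1]]

```text
time_s: 19.82
tcp_pos: [485.2, 253.6, 20.8]
ee_rot: [[-0.524, -0.852, -0.003], [-0.852, 0.524, -0.003], [0.004, 0.001, -1.0]]
ft_force: [-0.1, -1.0, 1.0]
grip_width: 0.36
grasp_force: 20.0
```

>>> move_arm:
  plan:
    - [[0,0,0,0,0,0,1],[0,0,0,0,0,0,1],[0,0,0,0,0,0,1],[0,0,0.015,0,0,0,1],[0,0,0,0,0,0,1]]

```text
time_s: 20.23
tcp_pos: [487.1, 256.4, 21.3]
ee_rot: [[-0.522, -0.853, 0.001], [-0.853, 0.522, 0.002], [-0.002, -0.0, -1.0]]
ft_force: [-0.2, 0.3, 0.1]
grip_width: 0.363
grasp_force: 20.0
```

>>> move_arm:
  plan:
    - [[0,0,0,0,0,0,1],[0,0,0,0,0,0,1],[0,0,0,0,0,0,1]]

```text
time_s: 20.48
tcp_pos: [486.7, 256.1, 20.7]
ee_rot: [[-0.522, -0.853, 0.0], [-0.853, 0.522, 0.0], [-0.001, -0.0, -1.0]]
ft_force: [-0.5, 0.2, 0.2]
grip_width: 0.359
grasp_force: 20.0
```

>>> move_arm:
  plan:
    - [[0.005,0,0.018,0,0,0,1],[0,0,0,0,0,0,1],[0,0,0,0,0,0,1],[0,0,0,0,0,0,1],[0,0,0,0,0,0,1]]

```text
time_s: 20.9
tcp_pos: [486.1, 255.1, 16.7]
ee_rot: [[-0.522, -0.853, -0.0], [-0.853, 0.522, -0.0], [0.0, 0.0, -1.0]]
ft_force: [0.1, 0.6, -0.3]
grip_width: 0.36
grasp_force: 20.0
```

>>> move_arm:
  plan:
    - [[0,0,0.006,0,0,0,1],[0,0,0,0,0,0,1],[0,0,0,0,0,0,1],[0,0,0,0,0,0,1]]

```text
time_s: 21.23
tcp_pos: [486.2, 255.2, 16.2]
ee_rot: [[-0.522, -0.853, 0.0], [-0.853, 0.522, 0.0], [-0.0, -0.0, -1.0]]
ft_force: [-2.2, -0.2, 7.1]
grip_width: 0.361
grasp_force: 20.0
```

>>> move_arm:
  plan:
    - [[0,0,-0.002,0,0,0,0.5],[0,0,0,0,0,0,0.5],[0,0,0,0,0,0,0.5],[0,0,0,0,0,0,0.5],[0,0,0,0,0,0,0.5]]

```text
time_s: 21.65
tcp_pos: [486.0, 255.1, 15.8]
ee_rot: [[-0.522, -0.853, -0.0], [-0.853, 0.522, -0.0], [0.0, 0.0, -1.0]]
ft_force: [0.5, 0.3, 0.2]
grip_width: 0.499
grasp_force: 0.0
```

>>> move_arm:
  plan:
    - [[0,0,-0.05,0,0,0,0.5],[0,0,-0.15,0,0,0,0.5],[0,0,-0.17,0,0,0,0.5],[0,0,-0.17,0,0,0,0.5],[0,0,-0.15,0,0,0,0.5]]

```text
time_s: 22.07
tcp_pos: [486.2, 255.1, 156.9]
ee_rot: [[-0.522, -0.853, 0.001], [-0.853, 0.522, 0.001], [-0.001, -0.001, -1.0]]
ft_force: [0.5, 1.0, -1.2]
grip_width: 0.5
grasp_force: 0.0
```

Run:
```python
from h import *
path((390,-200,155,148.6),(434.5,-384.7,110,148.6),(434.5,-384.7,60,148.6),pos=(486.2,255.2,155),yaw=148.5)
```

```text
now [486.2 255.2 155. ] 148.5 tilt [0.001  0.0006] t 22.07 w 0.5 F [ 0.5  1.  -1.2] 0.0
[[0.169, -0.06, -0.0, 0.0, 0.0, -0.0], [0.169, -0.06, -0.0, 0.0, 0.0, -0.0], [0.169, -0.06, -0.0, 0.0, 0.0, -0.0], [0.169, -0.06, -0.0, 0.0, 0.0, -0.0], [0.169, -0.06, -0.0, 0.0, 0.0, -0.0]]
[[0.169, -0.06, -0.0, 0.0, 0.0, -0.0], [0.169, -0.06, -0.0, 0.0, 0.0, -0.0], [0.169, -0.06, -0.0, 0.0, 0.0, -0.0], [0.169, -0.06, -0.0, 0.0, 0.0, -0.0], [0.169, -0.06, -0.0, 0.0, 0.0, -0.0]]
[[0.169, -0.06, -0.0, 0.0, 0.0, -0.0], [0.169, -0.06, -0.0, 0.0, 0.0, -0.0], [0.169, -0.06, -0.0, 0.0, 0.0, -0.0], [0.112, -0.112, 0.037, 0.0, 0.0, 0.0], [0.112, -0.112, 0.037, 0.0, 0.0, 0.0]]
[[0.112, -0.112, 0.037, 0.0, 0.0, 0.0], [0.112, -0.112, 0.037, 0.0, 0.0, 0.0], [0.112, -0.112, 0.037, 0.0, 0.0, 0.0], [0.112, -0.112, 0.037, 0.0, 0.0, 0.0], [0.0, 0.0, 0.125, 0.0, 0.0, 0.0]]
[[0.0, 0.0, 0.125, 0.0, 0.0, 0.0]]
```

>>> move_arm:
  plan:
    - [[0.169,-0.06,0,0,0,0,0.2],[0.169,-0.06,0,0,0,0,0.2],[0.169,-0.06,0,0,0,0,0.2],[0.169,-0.06,0,0,0,0,0.2],[0.169,-0.06,0,0,0,0,0.2]]

```text
time_s: 22.48
tcp_pos: [448.3, 78.2, 154.8]
ee_rot: [[-0.522, -0.853, 0.001], [-0.853, 0.522, 0.0], [-0.001, -0.0, -1.0]]
ft_force: [0.3, -0.2, 0.5]
grip_width: 0.784
grasp_force: 0.0
```

>>> move_arm:
  plan:
    - [[0.169,-0.06,0,0,0,0,0.2],[0.169,-0.06,0,0,0,0,0.2],[0.169,-0.06,0,0,0,0,0.2],[0.169,-0.06,0,0,0,0,0.2],[0.169,-0.06,0,0,0,0,0.2]]

```text
time_s: 22.9
tcp_pos: [411.2, -97.3, 155.0]
ee_rot: [[-0.522, -0.853, 0.001], [-0.853, 0.522, 0.0], [-0.001, -0.001, -1.0]]
ft_force: [1.5, 0.2, -0.3]
grip_width: 0.799
grasp_force: 0.0
```

>>> move_arm:
  plan:
    - [[0.169,-0.06,0,0,0,0,0.2],[0.169,-0.06,0,0,0,0,0.2],[0.169,-0.06,0,0,0,0,0.2],[0.112,-0.112,0.037,0,0,0,0.2],[0.112,-0.112,0.037,0,0,0,0.2]]

```text
time_s: 23.32
tcp_pos: [404.2, -264.6, 140.5]
ee_rot: [[-0.523, -0.853, 0.003], [-0.853, 0.523, -0.001], [-0.001, -0.003, -1.0]]
ft_force: [1.2, 1.4, 0.4]
grip_width: 0.802
grasp_force: 0.0
```

>>> move_arm:
  plan:
    - [[0.112,-0.112,0.037,0,0,0,0.2],[0.112,-0.112,0.037,0,0,0,0.2],[0.112,-0.112,0.037,0,0,0,0.2],[0.112,-0.112,0.037,0,0,0,0.2],[0,0,0.125,0,0,0,0.2]]

```text
time_s: 23.73
tcp_pos: [437.4, -391.7, 87.3]
ee_rot: [[-0.523, -0.852, 0.005], [-0.852, 0.523, -0.005], [0.001, -0.007, -1.0]]
ft_force: [1.1, -0.5, -0.0]
grip_width: 0.799
grasp_force: 0.0
```

>>> move_arm:
  plan:
    - [[0,0,0.1,0,0,0,0.2],[0,0,0.025,0,0,0,0.2],[0,0,0,0,0,0,0.2],[0,0,0,0,0,0,0.2],[0,0,0,0,0,0,0.2]]

```text
time_s: 24.15
tcp_pos: [435.0, -386.1, 61.3]
ee_rot: [[-0.521, -0.853, 0.002], [-0.853, 0.521, -0.001], [0.0, -0.002, -1.0]]
ft_force: [0.4, 0.7, -0.1]
grip_width: 0.8
grasp_force: 0.0
```

Run:
```python
from h import *
path((434.5,-384.7,4,148.6))
im=[]
for n,q in(('top',(480,230,30)),('side',(435,-385,30))):
    p,d=optics.snapshot(n); np.savez(f"pics/{n}8.npz",p=p,d=d)
    u,v=proj(n,q).astype(int); im.append(cv2.resize(p[v-50:v+50,u-40:u+40],None,fx=5,fy=5,interpolation=cv2.INTER_CUBIC)); print(u-40,v-50)
cv2.imwrite('pics/c8.png',np.hstack(im)[:,:,::-1])
print(proj('side',(434.5,-384.7,19)))
```

```text
now [ 435.  -386.1   61.3] 148.6 tilt [ 0.002  -0.0012] t 24.15 w 0.8 F [ 0.4  0.7 -0.1] 0.0
[[-0.002, 0.003, 0.143, 0.0, 0.0, -0.001], [-0.002, 0.003, 0.143, 0.0, 0.0, -0.001]]
164 163
221 257
[261.11696624 310.00926897]
```

View pics/c8.png

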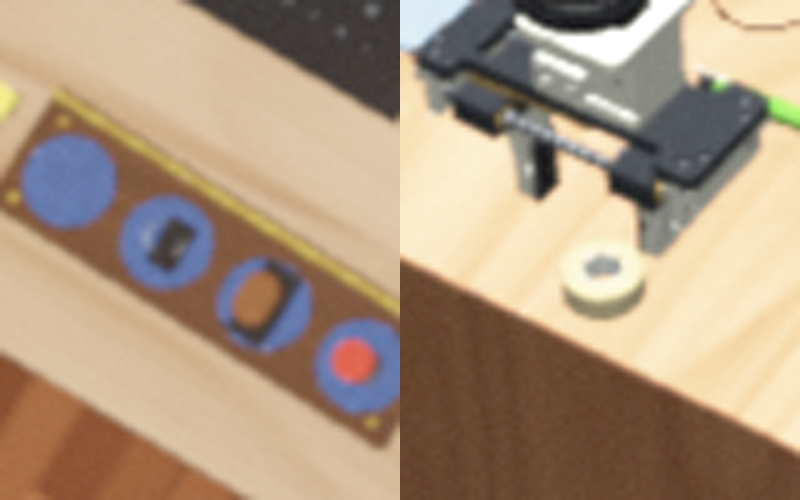

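The clip stands on mark_2, a few mm to the right of its centre in the top view (crop (172,242) against (166,242)). The stamp and glue look good, and the fingers straddle the tape. I measure the offsets while picking the tape.

Run:
```python
from h import *
p=np.load('pics/top8.npz')['p']
x0,y0,x1,y1=182,196,212,228
g=cv2.resize(p[y0:y1,x0:x1],None,fx=8,fy=8,interpolation=cv2.INTER_CUBIC)
f=lambda q:np.array([(q[0]+.5)/8-.5+x0,(q[1]+.5)/8-.5+y0])
for nm,M,z,sel in(('clipdark',g.max(2)<105,22,0),('mark-hull',(g[...,2].astype(int)-g[...,0]>35)&(g[...,2]>100),12,0)):
    k,l,st,c=cv2.connectedComponentsWithStats(M.astype(np.uint8))
    for i in range(1,k):
        if st[i,4]<800: continue
        ys,xs=np.nonzero(l==i);pt=np.c_[xs,ys].astype(np.float32)
        r=cv2.minAreaRect(pt);cc=cv2.minEnclosingCircle(pt)
        print(nm,f(r[0]).round(2),[round(s/8*3,1) for s in r[1]],ray('top',f(r[0]),z).round(1),'circ',ray('top',f(cc[0]),12).round(1),round(cc[1]/8*3,1), st[i,4])
```

```text
clipdark [197.83 211.55] [16.3, 29.1] [485.9 251.9  22. ] circ [486.9 253.4  12. ] 15.2 2983
mark-hull [183.94 200.88] [31.9, 14.2] [518.7 296.   12. ] circ [518.7 296.6  12. ] 17.2 2653
mark-hull [196.88 211.  ] [52.9, 52.9] [488.4 256.2  12. ] circ [487.9 256.2  12. ] 27.1 12118
mark-hull [209.28 221.42] [9.3, 33.8] [457.3 218.2  12. ] circ [456.5 215.4  12. ] 16.9 1362
```

>>> move_arm:
  plan:
    - [[-0.004,0.002,0.12,0,0,0,0.2],[-0.002,0.001,0.09,0,0,0,0.2],[0,0,0.05,0,0,0,0.2],[0,0,0.02,0,0,0,0.2],[0,0,0,0,0,0,0.2]]
  newtons: 15

```text
time_s: 24.67
tcp_pos: [434.1, -384.4, 3.3]
ee_rot: [[-0.522, -0.853, -0.001], [-0.853, 0.522, 0.0], [0.0, 0.001, -1.0]]
ft_force: [0.1, 0.1, -0.1]
grip_width: 0.796
grasp_force: 0.0
```

>>> move_arm:
  plan:
    - [[0,0,0,0,0,0,0.2],[0,0,0,0,0,0,1],[0,0,0,0,0,0,1],[0,0,0,0,0,0,1],[0,0,0,0,0,0,1]]

```text
time_s: 25.08
tcp_pos: [434.4, -384.7, 4.1]
ee_rot: [[-0.522, -0.853, 0.001], [-0.853, 0.522, -0.0], [-0.0, -0.001, -1.0]]
ft_force: [1.0, -0.3, -0.2]
grip_width: 0.561
grasp_force: 0.2
```

>>> move_arm:
  plan:
    - [[0,0,0,0,0,0,1],[0,0,0,0,0,0,1],[0,0,0,0,0,0,1],[0,0,0,0,0,0,1],[0,0,0,0,0,0,1]]

```text
time_s: 25.5
tcp_pos: [434.4, -384.7, 4.0]
ee_rot: [[-0.522, -0.853, 0.0], [-0.853, 0.522, -0.0], [0.0, -0.001, -1.0]]
ft_force: [-1.0, 1.2, 4.8]
grip_width: 0.549
grasp_force: 15.0
```

Run:
```python
from h import *
path((434.5,-384.7,120,148.6),(390,-200,155,148.6),(523,314,155,148.6))
```

```text
now [ 434.4 -384.7    4. ] 148.5 tilt [ 0.0004 -0.0004] t 25.5 w 0.549 F [-1.   1.2  4.8] 15.0
[[-0.0, -0.0, -0.145, 0.0, 0.0, -0.001], [-0.0, -0.0, -0.145, 0.0, 0.0, -0.001], [-0.0, -0.0, -0.145, 0.0, 0.0, -0.001], [-0.0, -0.0, -0.145, 0.0, 0.0, -0.001], [-0.112, 0.112, -0.029, 0.0, 0.0, -0.0]]
[[-0.112, 0.112, -0.029, 0.0, 0.0, -0.0], [-0.112, 0.112, -0.029, 0.0, 0.0, -0.0], [-0.112, 0.112, -0.029, 0.0, 0.0, -0.0], [-0.112, 0.112, -0.029, 0.0, 0.0, -0.0], [-0.112, 0.112, -0.029, 0.0, 0.0, -0.0]]
[[-0.181, 0.055, -0.0, 0.0, 0.0, -0.0], [-0.181, 0.055, -0.0, 0.0, 0.0, -0.0], [-0.181, 0.055, -0.0, 0.0, 0.0, -0.0], [-0.181, 0.055, -0.0, 0.0, 0.0, -0.0], [-0.181, 0.055, -0.0, 0.0, 0.0, -0.0]]
[[-0.181, 0.055, -0.0, 0.0, 0.0, -0.0], [-0.181, 0.055, -0.0, 0.0, 0.0, -0.0], [-0.181, 0.055, -0.0, 0.0, 0.0, -0.0], [-0.181, 0.055, -0.0, 0.0, 0.0, -0.0], [-0.181, 0.055, -0.0, 0.0, 0.0, -0.0]]
[[-0.181, 0.055, -0.0, 0.0, 0.0, -0.0], [-0.181, 0.055, -0.0, 0.0, 0.0, -0.0], [-0.181, 0.055, -0.0, 0.0, 0.0, -0.0], [-0.181, 0.055, -0.0, 0.0, 0.0, -0.0]]
```

>>> move_arm:
  plan:
    - [[0,0,-0.14,0,0,0,1],[0,0,-0.15,0,0,0,1],[0,0,-0.145,0,0,0,1],[0,0,-0.145,0,0,0,1],[-0.112,0.112,-0.029,0,0,0,1]]

```text
time_s: 25.92
tcp_pos: [430.5, -357.7, 130.0]
ee_rot: [[-0.523, -0.852, 0.006], [-0.853, 0.523, -0.005], [0.001, -0.008, -1.0]]
ft_force: [3.0, -0.3, 1.5]
grip_width: 0.548
grasp_force: 15.0
```

>>> move_arm:
  plan:
    - [[-0.112,0.112,-0.029,0,0,0,1],[-0.112,0.112,-0.029,0,0,0,1],[-0.112,0.112,-0.029,0,0,0,1],[-0.112,0.112,-0.029,0,0,0,1],[-0.112,0.112,-0.029,0,0,0,1]]

```text
time_s: 26.33
tcp_pos: [388.9, -198.5, 154.3]
ee_rot: [[-0.523, -0.852, -0.0], [-0.852, 0.523, 0.0], [0.0, 0.0, -1.0]]
ft_force: [0.6, 1.6, -0.5]
grip_width: 0.55
grasp_force: 15.0
```

>>> move_arm:
  plan:
    - [[-0.181,0.055,0,0,0,0,1],[-0.181,0.055,0,0,0,0,1],[-0.181,0.055,0,0,0,0,1],[-0.181,0.055,0,0,0,0,1],[-0.181,0.055,0,0,0,0,1]]

```text
time_s: 26.75
tcp_pos: [437.2, -14.8, 154.6]
ee_rot: [[-0.522, -0.853, 0.001], [-0.853, 0.522, 0.0], [-0.001, -0.0, -1.0]]
ft_force: [1.7, -1.4, -0.6]
grip_width: 0.549
grasp_force: 15.0
```

>>> move_arm:
  plan:
    - [[-0.181,0.055,0,0,0,0,1],[-0.181,0.055,0,0,0,0,1],[-0.181,0.055,0,0,0,0,1],[-0.181,0.055,0,0,0,0,1],[-0.181,0.055,0,0,0,0,1]]

```text
time_s: 27.17
tcp_pos: [484.8, 168.3, 154.3]
ee_rot: [[-0.522, -0.853, -0.0], [-0.853, 0.522, 0.0], [-0.0, 0.0, -1.0]]
ft_force: [0.9, -0.8, 0.1]
grip_width: 0.547
grasp_force: 15.0
```

>>> move_arm:
  plan:
    - [[-0.181,0.055,0,0,0,0,1],[-0.181,0.055,0,0,0,0,1],[-0.181,0.055,0,0,0,0,1],[-0.181,0.055,0,0,0,0,1],[0,0,0,0,0,0,1]]

```text
time_s: 27.58
tcp_pos: [524.6, 318.5, 153.4]
ee_rot: [[-0.52, -0.854, 0.001], [-0.854, 0.52, 0.0], [-0.001, -0.001, -1.0]]
ft_force: [1.2, -0.1, 0.7]
grip_width: 0.552
grasp_force: 15.0
```

>>> move_arm:
  plan:
    - [[0,0,0.15,0,0,0,1],[0,0,0.15,0,0,0,1],[0,0,0.1,0,0,0,1],[0,0,0,0,0,0,1],[0,0,0,0,0,0,1]]

```text
time_s: 28.0
tcp_pos: [522.7, 312.2, 73.5]
ee_rot: [[-0.522, -0.853, -0.002], [-0.853, 0.522, -0.002], [0.003, 0.0, -1.0]]
ft_force: [0.4, 0.9, 0.1]
grip_width: 0.549
grasp_force: 15.0
```

Run:
```python
from h import *
path((523,314,22,148.5))
n='side';p,d=optics.snapshot(n);u,v=proj(n,(523,314,60)).astype(int)
print(u-40,v-40,proj(n,(523,314,12)),proj(n,telemetry.observe()['tcp_pos']))
cv2.imwrite('pics/c9.png',cv2.resize(p[v-40:v+40,u-40:u+40],None,fx=6,fy=6,interpolation=cv2.INTER_CUBIC)[:,:,::-1])
```

```text
now [522.7 312.2  73.5] 148.5 tilt [-0.0018 -0.0023] t 28.0 w 0.549 F [0.4 0.9 0.1] 15.0
[[-0.004, 0.002, 0.129, 0.0, 0.0, 0.0], [-0.004, 0.002, 0.129, 0.0, 0.0, 0.0]]
256 140 [296.55102827 190.6913157 ] [296.58279363 177.71043483]
```

View pics/c9.png

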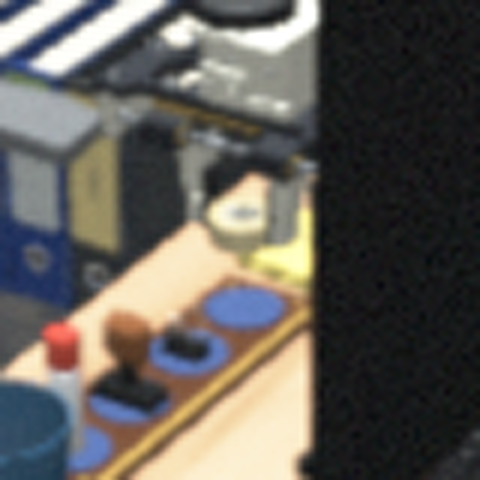

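The tape hangs at crop (238,226), over mark_1 at crop (243,305). I lower it.

>>> move_arm:
  plan:
    - [[0,0,0.12,0,0,0,1],[0,0,0.09,0,0,0,1],[0,0,0.045,0,0,0,1],[0,0,0.02,0,0,0,1],[0,0,0,0,0,0,1]]

```text
time_s: 28.47
tcp_pos: [523.4, 313.1, 19.8]
ee_rot: [[-0.522, -0.853, 0.0], [-0.853, 0.522, 0.0], [-0.0, -0.0, -1.0]]
ft_force: [0.2, 1.0, 0.6]
grip_width: 0.549
grasp_force: 15.0
```

>>> move_arm:
  plan:
    - [[0,0,0,0,0,0,1],[0,0,0,0,0,0,1],[0,0,0.01,0,0,0,1],[0,0,0,0,0,0,1],[0,0,0,0,0,0,1]]

```text
time_s: 28.88
tcp_pos: [523.2, 313.0, 17.7]
ee_rot: [[-0.522, -0.853, 0.0], [-0.853, 0.522, 0.0], [-0.0, -0.0, -1.0]]
ft_force: [0.5, 0.5, -0.7]
grip_width: 0.551
grasp_force: 15.0
```

>>> move_arm:
  plan:
    - [[0,0,0,0,0,0,1],[0,0,0,0,0,0,1]]

```text
time_s: 29.05
tcp_pos: [523.1, 312.9, 17.5]
ee_rot: [[-0.522, -0.853, 0.0], [-0.853, 0.522, 0.0], [-0.0, -0.0, -1.0]]
ft_force: [-0.8, -0.3, 0.7]
grip_width: 0.548
grasp_force: 15.0
```

>>> move_arm:
  plan:
    - [[-0.005,0,0.008,0,0,0,1],[0,0,0,0,0,0,1],[0,0,0,0,0,0,1],[0,0,0,0,0,0,0.28],[0,0,0,0,0,0,0.28]]

```text
time_s: 29.47
tcp_pos: [523.6, 313.8, 15.6]
ee_rot: [[-0.522, -0.853, 0.0], [-0.853, 0.522, 0.0], [-0.0, 0.0, -1.0]]
ft_force: [-1.1, -0.0, -0.2]
grip_width: 0.646
grasp_force: 0.0
```

>>> move_arm:
  plan:
    - [[0,0,0,0,0,0,0.28],[0,0,0,0,0,0,0.28],[0,0,0,0,0,0,0.28],[0,0,-0.1,0,0,0,0.28],[0,0,-0.15,0,0,0,0.28]]

```text
time_s: 29.88
tcp_pos: [521.9, 312.1, 63.2]
ee_rot: [[-0.523, -0.853, -0.005], [-0.852, 0.523, -0.004], [0.006, 0.002, -1.0]]
ft_force: [-0.0, 0.7, 0.8]
grip_width: 0.722
grasp_force: 0.0
```

Run:
```python
from h import *
path((483.9,251.4,66,148.5))
```

```text
now [521.9 312.1  63.2] 148.5 tilt [-0.0046 -0.0044] t 29.88 w 0.722 F [-0.   0.7  0.8] 0.0
[[0.179, 0.002, -0.007, 0.0, 0.0, -0.0], [0.179, 0.002, -0.007, 0.0, 0.0, -0.0]]
```

>>> move_arm:
  plan:
    - [[0.13,0.002,0,0,0,0,0.45],[0.14,0.002,0,0,0,0,0.45],[0.1,0.001,0,0,0,0,0.45],[0,0,0,0,0,0,0.45],[0,0,0,0,0,0,0.45]]

```text
time_s: 30.3
tcp_pos: [483.9, 250.5, 66.2]
ee_rot: [[-0.523, -0.853, 0.0], [-0.853, 0.523, 0.0], [-0.001, -0.0, -1.0]]
ft_force: [1.0, 0.4, -0.4]
grip_width: 0.553
grasp_force: 0.0
```

>>> move_arm:
  plan:
    - [[0,0,0,0,0,0,0.45],[0,0,0,0,0,0,0.45],[0,0,0,0,0,0,0.45],[0,0,0,0,0,0,0.45]]

```text
time_s: 30.63
tcp_pos: [484.4, 251.6, 65.5]
ee_rot: [[-0.522, -0.853, -0.0], [-0.853, 0.522, -0.0], [0.0, 0.0, -1.0]]
ft_force: [0.6, 0.3, -1.1]
grip_width: 0.552
grasp_force: 0.0
```

>>> move_arm:
  plan:
    - [[0,0,0.1,0,0,0,0.45],[0,0,0.08,0,0,0,0.45],[0,0,0.04,0,0,0,0.45],[0,0,0.025,0,0,0,0.45],[0,0,0,0,0,0,0.45]]

```text
time_s: 31.05
tcp_pos: [483.8, 250.8, 15.7]
ee_rot: [[-0.522, -0.853, -0.001], [-0.853, 0.522, -0.002], [0.002, 0.0, -1.0]]
ft_force: [-0.1, -1.0, 0.5]
grip_width: 0.552
grasp_force: 0.0
```

>>> move_arm:
  plan:
    - [[0,0,0,0,0,0,0.45],[0,0,0,0,0,0,1],[0,0,0,0,0,0,1],[0,0,0,0,0,0,1],[0,0,0,0,0,0,1]]

```text
time_s: 31.47
tcp_pos: [484.4, 251.5, 17.4]
ee_rot: [[-0.522, -0.853, 0.001], [-0.853, 0.522, 0.001], [-0.001, -0.0, -1.0]]
ft_force: [-0.5, 0.7, 3.3]
grip_width: 0.363
grasp_force: 15.0
```

>>> move_arm:
  plan:
    - [[0,0,0,0,0,0,1],[0,0,0,0,0,0,1],[0,0,0,0,0,0,1],[0,0,-0.025,0,0,0,1],[0,0,0,0,0,0,1]]

```text
time_s: 31.88
tcp_pos: [484.4, 251.4, 22.4]
ee_rot: [[-0.522, -0.853, 0.001], [-0.853, 0.522, 0.0], [-0.001, -0.0, -1.0]]
ft_force: [0.4, -0.3, 0.0]
grip_width: 0.359
grasp_force: 15.0
```

>>> move_arm:
  plan:
    - [[-0.022,0,0,0,0,0,1],[0,0,0,0,0,0,1],[0,0,0,0,0,0,1],[0,0,0,0,0,0,1],[0,0,0,0,0,0,1]]

```text
time_s: 32.3
tcp_pos: [486.3, 254.8, 21.5]
ee_rot: [[-0.522, -0.853, -0.0], [-0.853, 0.522, -0.0], [0.0, 0.0, -1.0]]
ft_force: [-0.1, 0.4, -0.0]
grip_width: 0.365
grasp_force: 15.0
```

Now lower the clip, release it, retreat to one side and look.

>>> move_arm:
  plan:
    - [[0,0,0.018,0,0,0,1],[0,0,0,0,0,0,1],[0,0,0,0,0,0,1],[0,0,0.005,0,0,0,1],[0,0,0,0,0,0,1]]

```text
time_s: 32.72
tcp_pos: [486.4, 254.9, 17.4]
ee_rot: [[-0.522, -0.853, 0.0], [-0.853, 0.522, -0.0], [0.0, -0.0, -1.0]]
ft_force: [0.2, -1.4, 2.1]
grip_width: 0.358
grasp_force: 15.0
```

>>> move_arm:
  plan:
    - [[0,0,0,0,0,0,1],[0,0,0,0,0,0,0.5],[0,0,0,0,0,0,0.5],[0,0,0,0,0,0,0.5],[0,0,0,0,0,0,0.5]]

```text
time_s: 33.13
tcp_pos: [486.4, 254.9, 17.1]
ee_rot: [[-0.522, -0.853, -0.0], [-0.853, 0.522, -0.0], [0.0, 0.0, -1.0]]
ft_force: [-0.8, -0.1, 0.1]
grip_width: 0.49
grasp_force: 0.0
```

>>> move_arm:
  plan:
    - [[0,0,-0.05,0,0,0,0.5],[0,0,-0.15,0,0,0,0.5],[0,0,-0.17,0,0,0,0.5],[0,0,-0.17,0,0,0,0.5],[0,0,-0.15,0,0,0,0.5]]

```text
time_s: 33.55
tcp_pos: [486.6, 254.9, 158.1]
ee_rot: [[-0.522, -0.853, 0.001], [-0.853, 0.522, 0.001], [-0.001, -0.001, -1.0]]
ft_force: [0.8, 0.5, -0.5]
grip_width: 0.5
grasp_force: 0.0
```

>>> move_arm:
  plan:
    - [[0.169,-0.06,0,0,0,0,0.2],[0.169,-0.06,0,0,0,0,0.2],[0.169,-0.06,0,0,0,0,0.2],[0.169,-0.06,0,0,0,0,0.2],[0.169,-0.06,0,0,0,0,0.2]]

```text
time_s: 33.97
tcp_pos: [448.6, 78.0, 156.0]
ee_rot: [[-0.522, -0.853, 0.001], [-0.853, 0.522, 0.001], [-0.001, -0.001, -1.0]]
ft_force: [0.6, 0.5, 0.6]
grip_width: 0.781
grasp_force: 0.0
```

>>> move_arm:
  plan:
    - [[0.169,-0.06,0,0,0,0,0.2],[0.169,-0.06,0,0,0,0,0.2],[0.169,-0.06,0,0,0,0,0.2],[0.169,-0.06,0,0,0,0,0.2],[0.169,-0.06,0,0,0,0,0.2]]

```text
time_s: 34.38
tcp_pos: [411.5, -97.5, 156.2]
ee_rot: [[-0.522, -0.853, 0.001], [-0.853, 0.522, 0.0], [-0.001, -0.001, -1.0]]
ft_force: [1.4, 1.0, -0.1]
grip_width: 0.802
grasp_force: 0.0
```

>>> move_arm:
  plan:
    - [[0.169,-0.06,0,0,0,0,0.2],[0,0,0,0,0,0,0.2],[0,0,0,0,0,0,0.2],[0,0,0,0,0,0,0.2]]

```text
time_s: 34.72
tcp_pos: [404.9, -131.3, 155.7]
ee_rot: [[-0.523, -0.852, 0.001], [-0.852, 0.523, 0.0], [-0.001, -0.001, -1.0]]
ft_force: [0.3, -0.1, 0.5]
grip_width: 0.8
grasp_force: 0.0
```

Run:
```python
from h import *
p,d=optics.snapshot('top');np.savez('pics/top10.npz',p=p)
p2,_=optics.snapshot('side')
a=cv2.resize(p[170:265,155:285],None,fx=6,fy=6,interpolation=cv2.INTER_CUBIC)[:,:780]
cv2.imwrite('pics/c10.png',a[:,:,::-1]);cv2.imwrite('pics/c11.png',cv2.resize(p2[170:250,226:326],None,fx=6,fy=6,interpolation=cv2.INTER_CUBIC)[:,:,::-1])
```

```text
(no output)
```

View pics/c10.png

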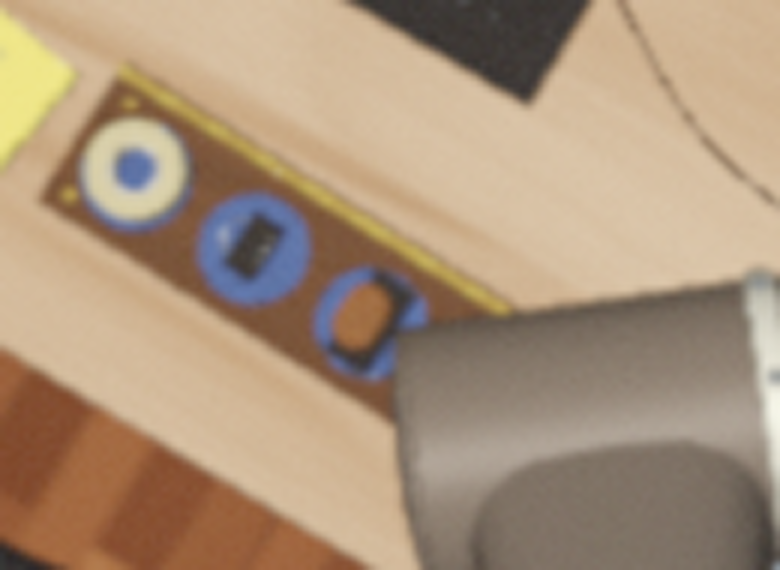

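View pics/c11.png

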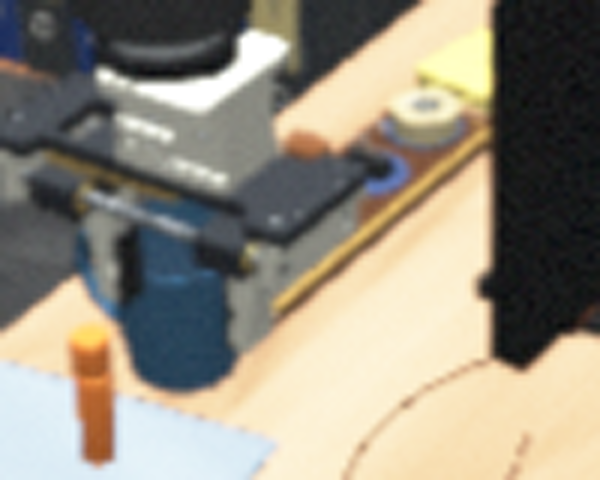

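The tape (134,171) and clip (256,246) are centred on marks 1 and 2, and the stamp is on mark_3. The glue was last checked on mark_4, and the gripper is clear of everything.

```bash
python3 -c "
from plant import ctrl
print(ctrl.hand_in())"
```

```text
the job is handed in; nothing more can be done
None
```

The job is handed in: glue stick, stamp, binder clip and tape roll stand on marks 4, 3, 2 and 1, tallest by the mug to shortest by the sticky notes, each within about 2 mm of centre in the top view; the glue, hidden by the arm in the last picture, was last seen upright before the final moves.

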